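# Nest the two stage brackets in the sloping tray

## Task

Put the two loose aluminium stage brackets back into the sloping tray. Lay the one with the tongue in first and slide it fully home under the lip along the tray's low edge, then fit the notched one round its tongue, so that both lie flat on the tray floor; leave the other things on the bench where they are.

Things in the scene. Friction and masses are not known exactly. Their poses are not given: they have to be found in the camera images.
- tray: Grey tray on a dark fixed stand, floor sloping 24 degrees, low edge toward the robot. Origin: centre of the inner floor, 45 mm above the bench; x up the slope, y left, z out of the floor. Inner floor 127 mm (x) by 150 mm (y). Walls 6 mm thick, 12 mm high, those at the sides and top flared outward to z = 16. The nested brackets have 3 mm to spare along x and 2 mm each side along y.
- tray_lip (a point): Middle of the free edge of the steel lip along the tray's whole low wall, on its underside, at (-53.5, 0, 11.5) mm in the tray's frame. The lip overhangs the floor by 10 mm and is 4 mm thick (top at z = 15.5), so the tongued bracket cannot be laid straight down into its home.
- tongue_bracket: Loose aluminium bracket, about 0.18 kg, flat on the bench: plate 8 mm thick, x -27 to 19, y -73 to 73 mm; tongue on its +x side, x 19 to 55, y 10 to 50. Upright grip web over the origin: 12 mm thick (x), 60 long (y), z 8 to 46. Origin on the underside below the web. Home: axes parallel to the tray's, against the low wall, origin at (-36.5, 0, 0) mm in the tray's frame.
- notch_bracket: Loose aluminium bracket, about 0.22 kg, flat on the bench: plate 8 mm thick, x -50 to 28, y -73 to 73 mm; notch open to -x, x -50 to -11, y 8 to 52. Grip web and origin as on the other bracket. Home: lowered along the tray's z, up-slope of the other, axes parallel to the tray's, origin at x 32.5 to 35.5, y 0, z 0 mm in the tray's frame.
- pen: Bystander: silver pen, 145 mm long, lying in front of the tray; leave alone.
- usb_stick: Bystander: small dark memory stick, 52 mm long, lying on the bench; leave alone.
- timer: Bystander: white square timer, 62 x 62 x 18 mm, lying on the bench; leave alone.
- petri_dish: Bystander: clear round dish, 60 mm across, 13 mm high; leave alone.

How it is judged:
On the way, in this order (a step that is already met when the one before it is completed fails the run):
1. the tongued bracket lies flat in the tray, fully home under the lip (x of tongue_bracket in the frame of tray between -0.0385 and -0.033 m and y of tongue_bracket in the frame of tray between -0.004 and 0.004 m and z of tongue_bracket in the frame of tray between -0.003 and 0.003 m and angle between the z axis of tongue_bracket and the z axis of tray, either way round below 0.05 rad and angle between the x axis of tongue_bracket and the x axis of tray, either way round below 0.06 rad), for 0.2 s.
2. the notched bracket lies flat in the tray round the tongue (all of step 1 and x of notch_bracket in the frame of tray between 0.0305 and 0.0375 m and y of notch_bracket in the frame of tray between -0.004 and 0.004 m and z of notch_bracket in the frame of tray between -0.003 and 0.003 m and angle between the z axis of notch_bracket and the z axis of tray, either way round below 0.05 rad and angle between the x axis of notch_bracket and the x axis of tray, either way round below 0.06 rad), for 0.2 s.
At the end, for the whole second after the job is handed in: Both brackets released, at rest, flat on the tray floor (3 mm, 0.05 rad; turned under 0.06 rad) and within 4 mm of centre across it; the tongued one under the lip within 3.5 mm of the low wall, the notched one round its tongue, origin 30.5 to 37.5 mm up-slope of tray centre (all of step 2 and linear speed of each of tongue_bracket, notch_bracket below 0.01 m/s); the robot touches nothing.
It fails at once if the pen is pushed more than 30 mm from its place (distance of pen from where it was at the start of the episode above 0.03 m).
It fails at once if the usb_stick is pushed more than 30 mm from its place (distance of usb_stick from where it was at the start of the episode above 0.03 m).
It fails at once if the timer is pushed more than 30 mm from its place (distance of timer from where it was at the start of the episode above 0.03 m).
It fails at once if the petri_dish is pushed more than 30 mm from its place (distance of petri_dish from where it was at the start of the episode above 0.03 m).
It also fails if it takes over 58 s, if anything falls off the work surface, if the arm or the gripper's body presses on something with over 40 N, if the wrist force passes 120 N, or if a joint passes its speed limit or range.

## Robot

A 7-joint arm with a two-finger parallel gripper is mounted at the origin on a cart in front of the work surface, level with it; the furniture and walls round the work are solid. World frame = base frame: x ahead of the robot, y to its left, z up, the work surface at z = 0. Lengths are in m, angles in rad, forces in N, time in s.
With the tool pointing down it reaches from about 0.4 to 0.85 m from the base axis. Payload 10.4 kg.
Tool frame: the origin (TCP) lies between the finger pads; the fingertips stand tcp_to_tips ahead of it and the grasp point (between the pads) lies 8 mm behind it (tcp_to_tips is the distance from the TCP to the fingertips, in m); z points along the fingers, y is the line along which they close (so a half turn about z gives the same grasp; the last joint's range is limited). The gripper opens to 85 mm and grips with 20 to 120 N. Pads are 22 mm wide; open, the fingers measure 114 mm over their backs; the gripper's body (76 mm by 85 mm) begins 54 mm behind the grasp point. The pads swing forward as they close: fully open they stand 13 mm farther back than shut.
Start: joints at [-1.133, 0.332, -0.065, 1.46, 0.022, 1.35, -0.088], TCP at [0.278, 0.56, 0.242] pointing down, gripper open.
Joint ranges: [-2.6, 2.6], [-0.5, 2.12], [-1.47, 1.34], [0.16, 2.42], [-1.27, 4.41], [0.06, 2.06], [-2.6, 2.6]. Speed limits (rad/s): [2.22, 2.22, 2.79, 2.79, 3.14, 3.14, 3.14].

## Interface

Orientations are given as a unit quaternion [x, y, z, w].
In Python, from workcell import * gives the robot as it stands.
- The arm moves only by the tool apply_moves, never from a script. Its argument "rows" is a list of rows, each an object of numbers: "x", "y", "z": the shift along the tool's x, y, z in mm; "ax", "ay", "az": the turn, a rotation vector about the tool's x, y, z in degrees; "gripper": the closure, from 0 (fully open) to 1 (shut). A call has 1 to 5 rows; each row shifts and turns the commanded pose from where the row before left it, along the tool's axes as they then stand; what a row does not reach is not made up. A row lasts 1/12 s, in which the tool goes at most 41.7 mm and 7.16 degrees, less where a joint would pass 70% of its speed; a pose out of reach is approached as far as the arm can. A call with a gripper value outside its range is refused whole. The fingers move at their own pace and stop on an object; "newtons" is the grip in N (left out, the last holds). Time passes only in rows, so rows that do not move let the fingers close. It gives the time, the measured TCP pose, the force, the opening and the grip force at its end, in the units of the state.
- get_obs(): the state, without advancing time (a new reading comes with each control period).
- camera(name): name is "scene" or "top" or "wrist"; returns a dict with "color" (400x640x3 uint8, red, green, blue), "fov_y" (degrees; the focal length in pixels is half the picture's height over the tangent of half this angle, whatever the lens; pixels are square), "cx", "cy" (the principal point, pixels), "rvec" (rotation vector, rad) and "tvec" (3), from world to camera coordinates, as OpenCV has them. Camera axes: x right, y down, z forward; pixel columns grow to the right and rows downward; lengths in m; the calibration is good to about 2 mm. A picture is of the moment at which its call begins. There is no depth.
- hand_in(): hands the job in; it is judged then, once.
The state is a dict: "clock": time; "joint_pos": joint angles; "joint_velocities": joint speeds; "tau": joint torques, N m; "position": TCP position; "ee_rot": TCP orientation; "ft_force": force on the tool from outside, world axes, zero at the start; "torque": the same for the moment, N m; "grip_width": opening from 0.0 (shut) to 1.0 (fully open); "grasp_force": force on a finger pad.
Only numpy, scipy, OpenCV 4.12 (cv2) and the standard library are available. Lean on these libraries where they do the work, as an engineer would, in place of code of your own. Each camera call takes 0.05 s, during which the arm holds its last target. There are 200 camera calls.

## Working session

There is one attempt and no reset: what is moved stays moved. The work goes in short steps, Python scripts to look and compute and a tool call to move; the robot and the scene stay as the last step left them, time stands still between calls to the robot, and variables do not carry over. Pictures are saved under pics/ and viewed, at most 10 in all, crops included, and the job is handed in when it is done.

Besides the shell and the picture viewer there is one more tool, called after "Request:" as name(argument=value, ...) on one line, values as JSON. apply_moves: Moves the arm, as the interface text tells. Its arguments: {"type":"object","properties":{"rows":{"type":"array","items":{"type":"object","properties":{"x":{"type":"number"},"y":{"type":"number"},"z":{"type":"number"},"ax":{"type":"number"},"ay":{"type":"number"},"az":{"type":"number"},"gripper":{"type":"number"}}}},"newtons":{"type":"number"}},"required":["rows"]}

```bash
mkdir -p pics; ls; python3 - <<'E'
from workcell import *
import cv2
print(get_obs())
for n in ["scene","top"]:
    c=camera(n); cv2.imwrite(f"pics/{n}0.png",c["color"][:,:,::-1]); print(n,{k:v for k,v in c.items() if k!="color"})
E
```

```text
pics
{'clock': 0.0, 'joint_pos': array([-1.13259557,  0.33286699, -0.06470647,  1.46094379,  0.02156045,
        1.34994572, -0.08851015]), 'joint_velocities': array([ 6.05883164e-04, -1.03811659e-04,  4.01641590e-04,  3.51319091e-05,
       -3.39420583e-05, -1.11976463e-03,  8.21406051e-04]), 'tau': array([ 6.09629951e-04, -6.25451660e+01,  4.94378060e-02, -3.91609097e+01,
        1.62911857e-02,  9.83014586e-03,  7.20788557e-05]), 'position': array([0.27773862, 0.55947677, 0.24151782]), 'ee_rot': array([ 2.28363233e-01,  9.73575726e-01, -7.19022743e-04, -1.53301137e-04]), 'ft_force': array([ 0.33854052,  0.26964381, -0.34952671]), 'torque': array([-3.85947599e-02, -7.73904376e-05,  6.39995768e-02]), 'grasp_force': 0.0, 'grip_width': 0.9979046058306875}
scene {'fov_y': 44.57570142602623, 'cx': 317.577369317098, 'cy': 194.0485146333327, 'rvec': array([ 2.03645501, -0.72779535,  0.3847855 ]), 'tvec': array([-0.41818588,  0.22724152,  0.88767655])}
top {'fov_y': 55.83649961207133, 'cx': 314.2867740719717, 'cy': 198.32640536063823, 'rvec': array([ 2.16764427, -2.05513064,  0.21607298]), 'tvec': array([-0.07052799,  0.53457232,  0.90959318])}
```

View pics/top0.png

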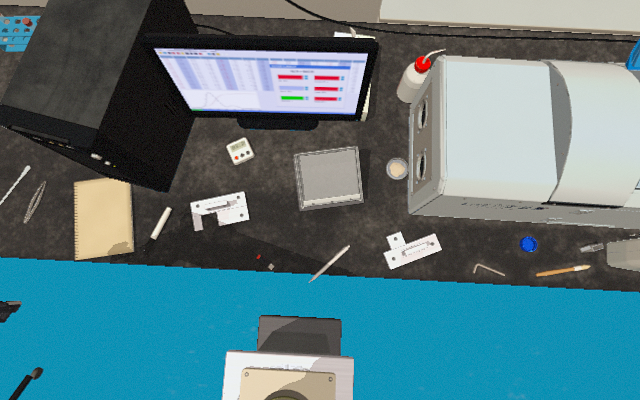

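View pics/scene0.png

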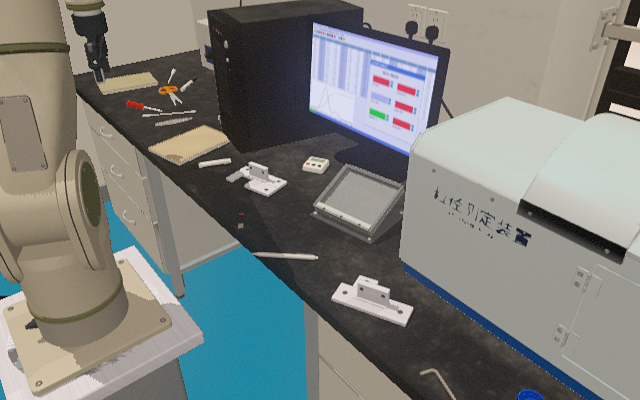

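The top view shows the tray at about (328,178), the tongued bracket at (412,250) and the notched one at (219,211). The pen is at (330,263), the dish at (397,168) and the timer at (240,151).

```bash
cat > h.py <<'E'
from workcell import *
import cv2, numpy as np
from scipy.spatial.transform import Rotation as R
def K(c):
    f=c["color"].shape[0]/2/np.tan(np.radians(c["fov_y"])/2)
    return np.array([[f,0,c["cx"]],[0,f,c["cy"]],[0,0,1]])
def ray(c,uv):
    uv=np.atleast_2d(uv).astype(float); M=R.from_rotvec(c["rvec"]).as_matrix()
    d=(np.linalg.inv(K(c))@np.c_[uv,np.ones(len(uv))].T).T@M
    return -M.T@c["tvec"], d
def onplane(c,uv,z=0.,n=(0,0,1),p=None):
    o,d=ray(c,uv); n=np.array(n,float); p=np.array([0,0,z]) if p is None else np.array(p)
    return o+d*(((p-o)@n)/(d@n))[:,None]
def proj(c,P):
    return cv2.projectPoints(np.atleast_2d(P).astype(float),c["rvec"],c["tvec"],K(c),None)[0][:,0]
E
python3 - <<'E'
from h import *
np.set_printoptions(precision=4,suppress=True)
c=camera("top")
print("cam",ray(c,[[0,0]])[0])
for n,u,z in [("tray",(328,178),.045),("tong",(412,250),.008),("notch",(219,211),.008),("pen",(330,263),0),("dish",(397,168),.01),("timer",(240,151),.01),("pc",(165,185),0),("machine",(408,210),0)]: print(n,onplane(c,u,z)[0])
w=camera("wrist"); print({k:v for k,v in w.items() if k!="color"}); print(R.from_quat(get_obs()["ee_rot"]).as_matrix())
o=get_obs(); print(R.from_quat(o["ee_rot"]).inv().apply(ray(w,[[0,0]])[0]-o["position"]))
g=lambda x,y:cv2.resize(c["color"][y:y+50,x:x+66],(400,300),interpolation=cv2.INTER_CUBIC)
im=np.vstack([np.hstack([g(380,225),g(185,188)]),np.hstack([g(290,140),g(290,160)])])
cv2.imwrite("pics/m.png",im[:,:,::-1])
import workcell; print([n for n in dir(workcell) if n[0]!="_"], [ (n,getattr(workcell,n)) for n in dir(workcell) if "tip" in n])
E
```

```text
cam [ 0.3405 -0.0491  0.9999]
tray [ 0.5959 -0.0748  0.045 ]
tong [ 0.4234 -0.3038  0.008 ]
notch [0.4994 0.21   0.008 ]
pen [ 0.3789 -0.0917  0.    ]
dish [ 0.6435 -0.2624  0.01  ]
timer [0.6688 0.1693 0.01  ]
pc [ 0.5643  0.3663 -0.    ]
machine [ 0.5306 -0.2951  0.    ]
{'fov_y': 70.60968810305711, 'cx': 323.93794935185224, 'cy': 202.67975063462882, 'rvec': array([-2.4535, -1.5208, -0.2203]), 'tvec': array([-0.6236, -0.0364,  0.379 ])}
[[-0.8957  0.4446 -0.0003]
 [ 0.4446  0.8957 -0.0007]
 [-0.     -0.0008 -1.    ]]
[ 0.0731 -0.0008 -0.1309]
['MotionError', 'camera', 'get_obs', 'hand_in', 'tcp_to_tips'] [('tcp_to_tips', 0.011)]
```

View pics/m.png

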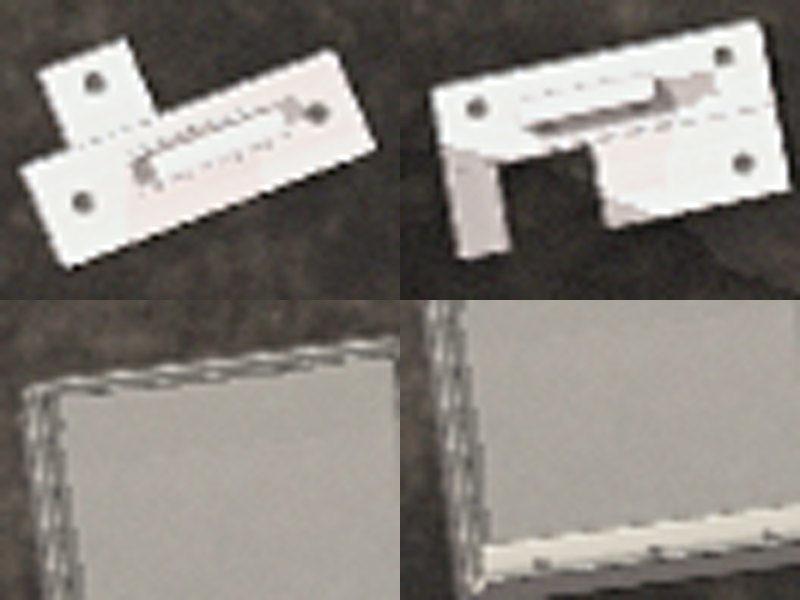

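The crops show both brackets with tongue and notch on the left (+y) and yaws of about 21° and 12°. The tray is at about 8° with its bright lip at the bottom. The natural wrist orientation (tool y radial) suits both grasps, so I turn the tool and move to view the notched bracket on the way.

Request:
apply_moves(rows=[{"az": 7},{"az": 7},{"az": 7},{"az": 7},{"az": 7}])

```text
invalid input at $.rows[0]: expected keys x, y, z, ax, ay, az, gripper
```

Request:
apply_moves(rows=[{"az": 7},{"az": 7},{"az": 4.6},{"x": -37,"y": 12},{"x": -38,"y": 12}])

```text
invalid input at $.rows[0]: expected keys x, y, z, ax, ay, az, gripper
```

Request:
apply_moves(rows=[{"x": -38,"y": 12},{"x": -38,"y": 12},{"x": -38,"y": 12},{"x": -38,"y": 12},{"x": -38,"y": 12}])

```text
invalid input at $.rows[0]: expected keys x, y, z, ax, ay, az, gripper
```

Request:
apply_moves(rows=[{"x": -38,"y": 12},{"x": -38,"y": 12},{"x": -38,"y": 12},{"x": -38,"y": 12},{"x": -30,"y": 12,"z": 10}])

```text
invalid input at $.rows[0]: expected keys x, y, z, ax, ay, az, gripper
```

Request:
apply_moves(rows=[{"x": 0,"y": 0,"z": 0,"ax": 0,"ay": 0,"az": 7,"gripper": 0},{"x": 0,"y": 0,"z": 0,"ax": 0,"ay": 0,"az": 7,"gripper": 0},{"x": 0,"y": 0,"z": 0,"ax": 0,"ay": 0,"az": 7,"gripper": 0},{"x": 0,"y": 0,"z": 0,"ax": 0,"ay": 0,"az": 7,"gripper": 0},{"x": 0,"y": 0,"z": 0,"ax": 0,"ay": 0,"az": 7,"gripper": 0}])

```text
clock: 0.62
position: [0.2778, 0.5598, 0.2421]
ee_rot: [0.513, 0.858, -0.0, -0.0]
ft_force: [0.7, 0.6, 0.7]
grip_width: 1.002
grasp_force: 0.0
```

Request:
apply_moves(rows=[{"x": 0,"y": 0,"z": 0,"ax": 0,"ay": 0,"az": 7,"gripper": 0},{"x": 0,"y": 0,"z": 0,"ax": 0,"ay": 0,"az": 7,"gripper": 0},{"x": 0,"y": 0,"z": 0,"ax": 0,"ay": 0,"az": 4.6,"gripper": 0},{"x": -38,"y": 12,"z": 0,"ax": 0,"ay": 0,"az": 0,"gripper": 0},{"x": -38,"y": 12,"z": 0,"ax": 0,"ay": 0,"az": 0,"gripper": 0}])

```text
clock: 1.03
position: [0.3133, 0.4896, 0.2414]
ee_rot: [0.641, 0.767, -0.0, -0.0]
ft_force: [2.3, -0.8, 0.5]
grip_width: 0.999
grasp_force: 0.0
```

Request:
apply_moves(rows=[{"x": -38,"y": 12,"z": 0,"ax": 0,"ay": 0,"az": 0,"gripper": 0},{"x": -38,"y": 12,"z": 0,"ax": 0,"ay": 0,"az": 0,"gripper": 0},{"x": -38,"y": 12,"z": 0,"ax": 0,"ay": 0,"az": 0,"gripper": 0},{"x": -38,"y": 12,"z": 0,"ax": 0,"ay": 0,"az": 0,"gripper": 0},{"x": -38,"y": 12,"z": 0,"ax": 0,"ay": 0,"az": 0,"gripper": 0}])

```text
clock: 1.45
position: [0.4073, 0.3106, 0.2423]
ee_rot: [0.643, 0.766, 0.0, -0.0]
ft_force: [1.5, -0.1, -0.6]
grip_width: 1.003
grasp_force: 0.0
```

Request:
apply_moves(rows=[{"x": -38,"y": 12,"z": 0,"ax": 0,"ay": 0,"az": 0,"gripper": 0},{"x": -38,"y": 12,"z": 0,"ax": 0,"ay": 0,"az": 0,"gripper": 0},{"x": -38,"y": 12,"z": 0,"ax": 0,"ay": 0,"az": 0,"gripper": 0},{"x": -38,"y": 12,"z": 0,"ax": 0,"ay": 0,"az": 0,"gripper": 0},{"x": -34,"y": 12,"z": 0,"ax": 0,"ay": 0,"az": 0,"gripper": 0}])

```text
clock: 1.87
position: [0.4988, 0.1371, 0.2425]
ee_rot: [0.643, 0.766, 0.0, 0.0]
ft_force: [0.9, 1.8, 0.7]
grip_width: 1.002
grasp_force: 0.0
```

```bash
cat >> h.py <<'E'
def shot(tag):
    c=camera("wrist"); o=get_obs(); np.save(f"{tag}.npy",{"c":c,"o":o},allow_pickle=True)
    cv2.imwrite(f"pics/{tag}.png",c["color"][:,:,::-1]); return c,o
def yaw(o): m=R.from_quat(o["ee_rot"]).as_matrix(); return np.degrees(np.arctan2(m[1,0],m[0,0]))
E
python3 - <<'E'
from h import *
c,o=shot("w1"); print(o["clock"],o["position"],yaw(o),o["joint_pos"])
E
```

```text
1.9167 [0.50180447 0.12996381 0.24268431] 99.49912406149227 [-0.7246987   0.08773595  0.40738437  1.76119366 -0.03316004  1.29873652
 -0.14404821]
```

View pics/w1.png

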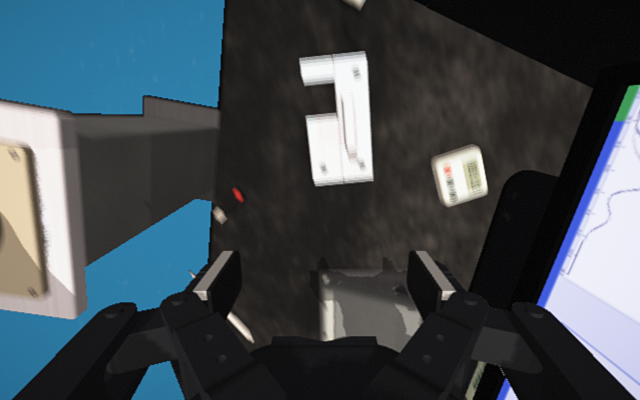

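The wrist view shows the notched bracket at (340,120), slightly blurred because the arm was still moving, with the timer at (460,175) and the tray partly visible at (365,300). I let it settle, shoot again, then go over the tray.

Request:
apply_moves(rows=[{"x": 0,"y": 0,"z": 0,"ax": 0,"ay": 0,"az": 0,"gripper": 0},{"x": 0,"y": 0,"z": 0,"ax": 0,"ay": 0,"az": 0,"gripper": 0},{"x": 0,"y": 0,"z": 0,"ax": 0,"ay": 0,"az": 0,"gripper": 0}])

```text
clock: 2.17
position: [0.4977, 0.1408, 0.2421]
ee_rot: [0.642, 0.767, -0.0, -0.0]
ft_force: [-0.5, 0.6, 0.8]
grip_width: 0.999
grasp_force: 0.0
```

```bash
python3 - <<'E'
from h import *
c,o=shot("w2"); print(o["clock"],o["position"],yaw(o))
E
```

```text
2.2167 [0.49763339 0.14104799 0.24215617] 100.1263804404043
```

Request:
apply_moves(rows=[{"x": -39,"y": 4,"z": 0,"ax": 0,"ay": 0,"az": 0,"gripper": 0},{"x": -39,"y": 4,"z": 0,"ax": 0,"ay": 0,"az": 0,"gripper": 0},{"x": -39,"y": 4,"z": 0,"ax": 0,"ay": 0,"az": 0,"gripper": 0},{"x": -39,"y": 4,"z": 0,"ax": 0,"ay": 0,"az": 0,"gripper": 0},{"x": -39,"y": 4,"z": 0,"ax": 0,"ay": 0,"az": 0,"gripper": 0}])

```text
clock: 2.63
position: [0.552, -0.0491, 0.2425]
ee_rot: [0.642, 0.767, 0.0, -0.0]
ft_force: [0.7, 1.3, -0.1]
grip_width: 0.997
grasp_force: 0.0
```

Request:
apply_moves(rows=[{"x": -39,"y": 4,"z": 0,"ax": 0,"ay": 0,"az": 0,"gripper": 0},{"x": -39,"y": 4,"z": 0,"ax": 0,"ay": 0,"az": 0,"gripper": 0},{"x": 0,"y": 0,"z": 0,"ax": 0,"ay": 0,"az": 0,"gripper": 0},{"x": 0,"y": 0,"z": 0,"ax": 0,"ay": 0,"az": 0,"gripper": 0},{"x": 0,"y": 0,"z": 0,"ax": 0,"ay": 0,"az": 0,"gripper": 0}])

```text
clock: 3.05
position: [0.5733, -0.1227, 0.2419]
ee_rot: [0.642, 0.767, 0.0, -0.0]
ft_force: [-0.3, 0.9, -0.2]
grip_width: 1.002
grasp_force: 0.0
```

```bash
python3 - <<'E'
from h import *
c,o=shot("w3"); print(o["clock"],o["position"],yaw(o),o["joint_pos"])
E
```

```text
3.1 [ 0.57334363 -0.12206979  0.24200078] 100.16410026452253 [-0.37131699  0.27069378  0.61049015  1.59753506 -0.15963766  1.32420949
  0.43864642]
```

View pics/w3.png

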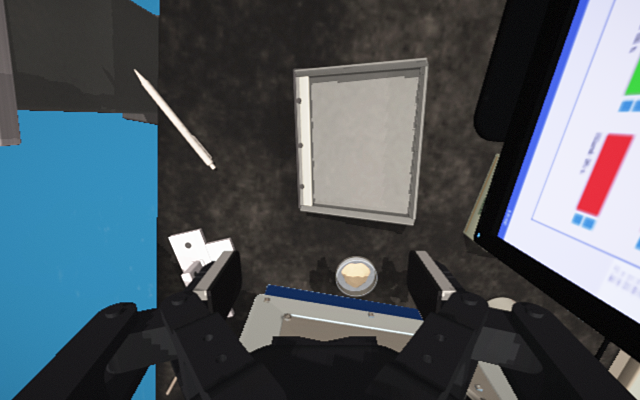

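The wrist view shows the tray whole: lip strip at columns 299–312 and rows 70–208, inner top edge near column 415. I zoom to find the edges.

```bash
python3 - <<'E'
from h import *
c=np.load("w3.npy",allow_pickle=True).item()["c"]
im=cv2.resize(c["color"][50:230,285:440],(620,720),interpolation=cv2.INTER_NEAREST)
im=im[:, :]
cv2.imwrite("pics/tz.png",cv2.resize(im,(516,600))[:,:,::-1])
g=cv2.cvtColor(c["color"],cv2.COLOR_RGB2GRAY)
for r in (90,140,190): print(r,g[r,288:325].tolist(),g[r,400:435].tolist())
for col in (340,400): print(col,g[55:90,col].tolist(),g[195:230,col].tolist())
E
```

```text
90 [42, 42, 39, 36, 37, 55, 85, 94, 150, 176, 172, 201, 227, 231, 231, 232, 232, 233, 236, 242, 221, 142, 97, 141, 165, 166, 166, 164, 166, 165, 162, 162, 164, 163, 167, 167, 167] [167, 167, 166, 167, 167, 167, 168, 166, 167, 170, 169, 170, 169, 169, 168, 169, 145, 112, 99, 98, 100, 102, 102, 144, 174, 158, 104, 62, 56, 60, 59, 59, 56, 56, 54]
140 [33, 34, 33, 37, 39, 40, 35, 53, 80, 95, 147, 174, 175, 215, 234, 232, 234, 234, 234, 235, 238, 239, 177, 102, 143, 170, 170, 168, 169, 170, 171, 170, 169, 168, 167, 168, 168] [170, 171, 171, 170, 169, 168, 171, 171, 169, 172, 173, 175, 175, 143, 98, 98, 106, 107, 108, 153, 181, 153, 93, 57, 57, 60, 62, 58, 53, 48, 49, 51, 51, 49, 51]
190 [39, 41, 40, 38, 35, 36, 37, 37, 36, 54, 83, 100, 145, 173, 179, 222, 236, 234, 234, 233, 233, 233, 241, 206, 118, 103, 144, 170, 169, 169, 169, 169, 169, 170, 170, 169, 170] [171, 172, 172, 173, 172, 173, 174, 175, 148, 115, 88, 91, 107, 108, 108, 155, 183, 141, 77, 61, 61, 62, 55, 48, 44, 47, 48, 51, 53, 54, 55, 57, 59, 60, 58]
340 [49, 49, 50, 49, 47, 43, 43, 40, 39, 39, 98, 163, 144, 118, 113, 113, 109, 111, 94, 70, 87, 106, 109, 107, 107, 104, 104, 128, 161, 166, 166, 167, 168, 169, 167] [173, 171, 171, 169, 168, 167, 170, 165, 164, 167, 169, 132, 97, 93, 130, 154, 155, 155, 159, 165, 153, 67, 25, 21, 23, 26, 38, 41, 41, 40, 38, 37, 38, 38, 38]
400 [57, 61, 61, 57, 69, 153, 172, 133, 116, 116, 115, 115, 115, 100, 68, 73, 98, 104, 102, 101, 102, 140, 162, 167, 166, 166, 167, 167, 166, 165, 167, 168, 168, 168, 168] [171, 172, 174, 175, 176, 172, 172, 170, 171, 171, 171, 172, 170, 170, 169, 169, 174, 173, 130, 93, 89, 118, 156, 158, 157, 159, 162, 173, 137, 59, 27, 27, 30, 32, 32]
```

View pics/tz.png

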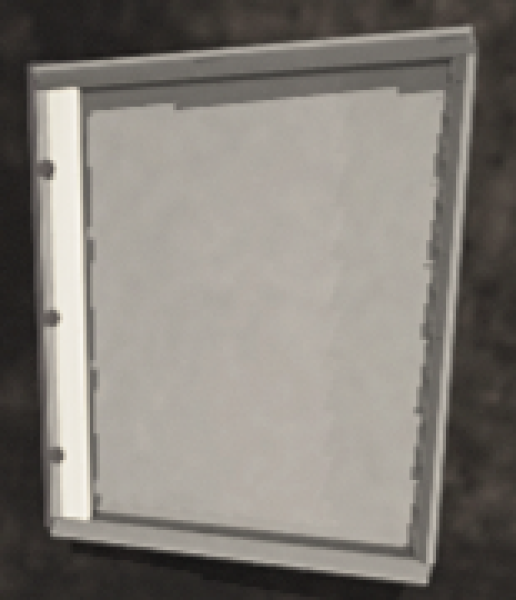

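```bash
cat > tray.py <<'E'
from h import *
from scipy.optimize import least_squares
def frame(p):
    return R.from_euler("ZY",[p[2],-np.radians(24)])  # x up slope
def intray(c,uv,p,zt):
    r=frame(p); o=np.array([p[0],p[1],.045]); n=r.apply([0,0,1])
    return r.inv().apply(onplane(c,uv,n=n,p=o+n*zt)-o)
def measure(c,pr=True):
    g=cv2.GaussianBlur(cv2.cvtColor(c["color"],cv2.COLOR_RGB2GRAY).astype(float),(1,1),0)
    lip,up,dn,rim=[],[],[],[]
    for r in range(85,200,3):
        a=303+(r-90)*.04; 
        cols=np.arange(int(a)+2,int(a)+12); v=g[r,cols]; i=np.where((v[:-1]>165)&(v[1:]<=165))[0]
        if len(i): i=i[0]; lip.append([cols[i]+(v[i]-165)/(v[i]-v[i+1]),r])
    for col in range(325,405,3):
        for L,a,b in ((up,round(74-(col-340)*.083)-3,7),(dn,round(207.7+(col-340)*.1)-3,7)):
            rows=np.arange(a,a+b); v=g[rows,col]; w=np.clip(v.max()*0+np.sort(v)[3]-v,0,None); L.append([col,(rows*w).sum()/w.sum()])
    lip,up,dn=map(np.array,(lip,up,dn))
    f=lambda p:np.r_[intray(c,lip,p,.0155)[:,0]+.0535, intray(c,up,p,0)[:,1]-.075, intray(c,dn,p,0)[:,1]+.075]*1000
    s=least_squares(f,[.58,-.075,.1],loss="soft_l1"); p=s.x
    if pr:
        e=f(p); n=len(lip),len(up); print("tray",p[:2],np.degrees(p[2]),"res",[ (x.mean().round(2),x.std().round(2)) for x in np.split(e,[n[0],n[0]+n[1]])])
        print("rim x at z=16",intray(c,[[421.8,140]],p,.016)*1000,"lip outer",intray(c,[[300.7,140]],p,.0155)*1000)
    return p
if __name__=="__main__":
    c=np.load("w3.npy",allow_pickle=True).item()["c"]
    p=measure(c); np.save("tray.npy",p)
    t=camera("top"); r=frame(p); o=np.array([p[0],p[1],.045])
    for P in ([-.0535,.075,.0155],[-.0535,-.075,.0155],[.0635,.075,0],[.0635,-.075,0]):
        print(P,proj(t,o+r.apply(P)),proj(c,o+r.apply(P)))
E
python3 tray.py
```

```text
tray [ 0.60341023 -0.07401392] 10.686885812424046 res [(np.float64(0.11), np.float64(0.15)), (np.float64(1.68), np.float64(0.07)), (np.float64(-1.68), np.float64(0.11))]
rim x at z=16 [[70.1967113   8.75859593 16.        ]] lip outer [[-65.85939083   6.14935518  15.5       ]]
[-0.0535, 0.075, 0.0155] [[302.16143998 199.96041087]] [[308.5038585   75.91449206]]
[-0.0535, -0.075, 0.0155] [[359.07851015 192.51233744]] [[311.67002409 206.77558598]]
[0.0635, 0.075, 0] [[296.23154084 154.69563824]] [[422.27394804  69.59721829]]
[0.0635, -0.075, 0] [[353.75041421 147.38538273]] [[410.53742863 214.59559365]]
```

```bash
sed -i 's/up,p,0)/up,p,.006)/; s/dn,p,0)/dn,p,.006)/' tray.py; python3 tray.py; python3 - <<'E'
from tray import *
# bracket corners from top-view mosaic
t=camera("top"); S=400/66
for n,q,x0,y0,ox,oy in (("tong",[(68,268),(22,172),(330,50),(376,148)],380,225,0,0),("notch",[(432,88),(758,20),(790,187)],185,188,400,0)):
    uv=[((a-ox+.5)/S-.5+x0,(b-oy+.5)/S-.5+y0) for a,b in q]; P=onplane(t,uv,.008); print(n,P[:,:2].round(4).tolist())
    d=(P[2]-P[1]) if n=="tong" else P[1]-P[0]; print(np.degrees(np.arctan2(d[0],-d[1])))
    if n=="tong":
        m=P.mean(0)[:2]; a=np.arctan2(d[0],-d[1]); print("origin",m+.004*np.array([np.cos(a),np.sin(a)]))
    else:
        a=np.arctan2(d[0],-d[1]); m=P[:2].mean(0)[:2]; print("origin",m-.028*np.array([np.cos(a),np.sin(a)]))
E
```

```text
tray [ 0.603387  -0.0734738] 10.824004320412332 res [(np.float64(0.03), np.float64(0.06)), (np.float64(0.24), np.float64(0.05)), (np.float64(-0.24), np.float64(0.09))]
rim x at z=16 [[70.1416932   8.08412388 16.        ]] lip outer [[-65.93176512   5.77149127  15.5       ]]
[-0.0535, 0.075, 0.0155] [[302.01284753 200.01856903]] [[308.40093324  75.51544502]]
[-0.0535, -0.075, 0.0155] [[358.91077718 192.43720619]] [[311.8689398  206.46435173]]
[0.0635, 0.075, 0] [[295.97688922 154.76623572]] [[422.23015817  68.84611176]]
[0.0635, -0.075, 0] [[353.47784389 147.3245781 ]] [[410.81054754 214.02854505]]
tong [[0.3722, -0.249], [0.4118, -0.2288], [0.4715, -0.3619], [0.4301, -0.3812]]
24.191587959207933
origin [ 0.42504744 -0.30357161]
notch [[0.5193, 0.2903], [0.5577, 0.1495], [0.4837, 0.1287]]
15.257726077556297
origin [0.51147741 0.21252523]
```

Request:
apply_moves(rows=[{"x": 0,"y": 0,"z": 0,"ax": 0,"ay": 0,"az": -7,"gripper": 0},{"x": 0,"y": 0,"z": 0,"ax": 0,"ay": 0,"az": -7,"gripper": 0},{"x": -7,"y": -33,"z": 0,"ax": 0,"ay": 0,"az": 0,"gripper": 0},{"x": -7,"y": -33,"z": 0,"ax": 0,"ay": 0,"az": 0,"gripper": 0},{"x": -7,"y": -33,"z": 0,"ax": 0,"ay": 0,"az": 0,"gripper": 0}])

```text
clock: 3.67
position: [0.4904, -0.1833, 0.2421]
ee_rot: [0.544, 0.839, -0.0, -0.0]
ft_force: [-0.5, -1.0, 0.9]
grip_width: 0.997
grasp_force: 0.0
```

Request:
apply_moves(rows=[{"x": -7,"y": -33,"z": 0,"ax": 0,"ay": 0,"az": 0,"gripper": 0},{"x": -8,"y": -31,"z": 0,"ax": 0,"ay": 0,"az": 0,"gripper": 0},{"x": -34,"y": -15,"z": 13,"ax": 0,"ay": 0,"az": 0,"gripper": 0},{"x": -35,"y": -16,"z": 13,"ax": 0,"ay": 0,"az": 0,"gripper": 0},{"x": -34,"y": -15,"z": 14,"ax": 0,"ay": 0,"az": 0,"gripper": 0}])

```text
clock: 4.08
position: [0.4394, -0.3369, 0.203]
ee_rot: [0.543, 0.839, 0.001, 0.002]
ft_force: [1.6, 0.8, 0.2]
grip_width: 0.998
grasp_force: 0.0
```

Request:
apply_moves(rows=[{"x": 0,"y": 0,"z": 0,"ax": 0,"ay": 0,"az": 0,"gripper": 0.3},{"x": 0,"y": 0,"z": 0,"ax": 0,"ay": 0,"az": 0,"gripper": 0.3},{"x": 0,"y": 0,"z": 0,"ax": 0,"ay": 0,"az": 0,"gripper": 0.3},{"x": 0,"y": 0,"z": 0,"ax": 0,"ay": 0,"az": 0,"gripper": 0.3}])

```text
clock: 4.42
position: [0.4397, -0.3347, 0.2028]
ee_rot: [0.544, 0.839, 0.001, 0.0]
ft_force: [0.5, -0.3, 0.9]
grip_width: 0.699
grasp_force: 0.0
```

```bash
python3 - <<'E'
from h import *
c,o=shot("w4"); print(o["clock"],o["position"],yaw(o),o["joint_pos"])
E
```

```text
4.4667 [ 0.43975683 -0.33475642  0.20288241] 114.14780942603143 [-0.08857265  0.23446265  0.76280016  1.744206   -0.17269911  1.23036986
  1.13989136]
```

View pics/w4.png

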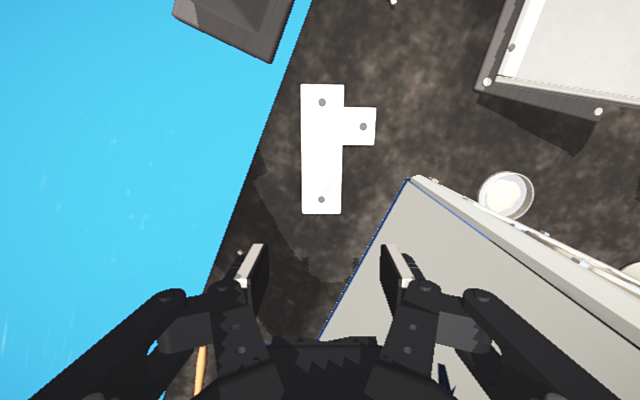

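The wrist view shows the tongued bracket whole: corners (301,85), (343,85), (341,213) and (303,213), with the tongue reaching (375,108–145). Next I extract the corners.

```bash
cat > brk.py <<'E'
from h import *
def edge_fit(c,box,th=170,z=.008):
    x0,y0,x1,y1=box; g=cv2.cvtColor(c["color"],cv2.COLOR_RGB2GRAY)[y0:y1,x0:x1]
    G=cv2.resize(g,None,fx=8,fy=8,interpolation=cv2.INTER_LINEAR)
    k,_=cv2.findContours((G>th).astype(np.uint8),cv2.RETR_EXTERNAL,cv2.CHAIN_APPROX_NONE)
    k=max(k,key=cv2.contourArea)[:,0]; uv=(k+.5)/8-.5+[x0,y0]
    return uv,onplane(c,uv,z)[:,:2]
def pose(P,x0,dims,a0,iters=3):
    """dims: list of (axis,value,lo,hi) plate edges in the bracket frame (mm); fit pose to contour points near each edge"""
    from scipy.optimize import least_squares
    p=np.array([*x0,a0])
    loc=lambda p:(P-p[:2])@np.array([[np.cos(p[2]),-np.sin(p[2])],[np.sin(p[2]),np.cos(p[2])]])*1000
    for tol in (12,6,4,4):
        L=loc(p); sel=[(ax,v,np.where((abs(L[:,ax]-v)<tol)&(L[:,1-ax]>lo+6)&(L[:,1-ax]<hi-6))[0]) for ax,v,lo,hi in dims]
        f=lambda p:np.concatenate([(loc(p)[i,ax]-v) for ax,v,i in sel])
        p=least_squares(f,p,loss="soft_l1",x_scale=[1e-3,1e-3,1e-2]).x
    print("pose",p[:2].round(5),np.degrees(p[2]).round(2),[(ax,v,len(i),(loc(p)[i,ax]-v).mean().round(2)) for ax,v,i in sel])
    return p
TONG=[(0,-27,-73,73),(0,19,-73,10),(0,19,50,73),(1,-73,-27,19),(1,73,-27,19),(0,55,10,50),(1,10,19,55),(1,50,19,55)]
NOTCH=[(0,28,-73,73),(1,-73,-50,28),(1,73,-50,28),(0,-50,-73,8),(0,-50,52,73),(0,-11,8,52),(1,8,-50,-11),(1,52,-50,-11)]
E
python3 - <<'E'
from brk import *
d=np.load("w4.npy",allow_pickle=True).item(); c,o=d["c"],d["o"]
print("cam",ray(c,[[0,0]])[0])
uv,P=edge_fit(c,(285,70,390,230))
p=pose(P,(.425,-.3036),TONG,np.radians(24.2))
d=R.from_quat(o["ee_rot"]).inv().apply(np.r_[p[:2],.03]-o["position"])*1000
print("move tool mm",d,"az",yaw(o)-90-np.degrees(p[2]))
d=np.load("w2.npy",allow_pickle=True).item(); c=d["c"]
uv,P=edge_fit(c,(285,30,390,210),120)
pose(P,(.511,.2125),NOTCH,np.radians(15.2))
E
```

```text
cam [ 0.40908616 -0.26908927  0.33384067]
pose [ 0.42573 -0.30275] 23.59 [(0, -27, 949, np.float64(-0.36)), (0, 19, 475, np.float64(0.44)), (0, 19, 87, np.float64(0.64)), (1, -73, 223, np.float64(-0.24)), (1, 73, 254, np.float64(0.21)), (0, 55, 208, np.float64(0.46)), (1, 10, 170, np.float64(-0.34)), (1, 50, 176, np.float64(0.33))]
move tool mm [3.49406254e+01 8.31243297e-03 1.72883261e+02] az 0.5587875268023232
pose [0.51188 0.21373] 15.5 [(0, 28, 901, np.float64(0.28)), (1, -73, 400, np.float64(-0.01)), (1, 73, 450, np.float64(0.05)), (0, -50, 434, np.float64(-0.33)), (0, -50, 66, np.float64(-0.24)), (0, -11, 224, np.float64(-0.47)), (1, 8, 174, np.float64(0.37)), (1, 52, 180, np.float64(-0.48))]
```

Request:
apply_moves(rows=[{"x": 35,"y": 0,"z": 0,"ax": 0,"ay": 0,"az": 0.6,"gripper": 0.3},{"x": 0,"y": 0,"z": 35,"ax": 0,"ay": 0,"az": 0,"gripper": 0.3},{"x": 0,"y": 0,"z": 35,"ax": 0,"ay": 0,"az": 0,"gripper": 0.3},{"x": 0,"y": 0,"z": 35,"ax": 0,"ay": 0,"az": 0,"gripper": 0.3},{"x": 0,"y": 0,"z": 35,"ax": 0,"ay": 0,"az": 0,"gripper": 0.3}])

```text
clock: 4.88
position: [0.4259, -0.3027, 0.062]
ee_rot: [0.548, 0.837, 0.001, 0.001]
ft_force: [1.3, 0.6, -0.0]
grip_width: 0.702
grasp_force: 0.0
```

Request:
apply_moves(rows=[{"x": 0,"y": 0,"z": 20,"ax": 0,"ay": 0,"az": 0,"gripper": 0.3},{"x": 0,"y": 0,"z": 13,"ax": 0,"ay": 0,"az": 0,"gripper": 0.3},{"x": 0,"y": 0,"z": 0,"ax": 0,"ay": 0,"az": 0,"gripper": 0.5},{"x": 0,"y": 0,"z": 0,"ax": 0,"ay": 0,"az": 0,"gripper": 0.5}])

```text
clock: 5.22
position: [0.4252, -0.3041, 0.03]
ee_rot: [0.549, 0.836, 0.0, 0.0]
ft_force: [-1.0, -0.2, 0.5]
grip_width: 0.503
grasp_force: 0.0
```

```bash
python3 - <<'E'
from h import *
o=get_obs(); print(o["position"],yaw(o),o["ft_force"],o["grip_width"])
E
```

```text
[ 0.42517139 -0.30406489  0.03004616] 113.44606699273493 [-0.97451344 -0.20196075  0.46665201] 0.5026137156010673
```

Request:
apply_moves(rows=[{"x": 0,"y": 0,"z": 0,"ax": 0,"ay": 0,"az": 0,"gripper": 1},{"x": 0,"y": 0,"z": 0,"ax": 0,"ay": 0,"az": 0,"gripper": 1},{"x": 0,"y": 0,"z": 0,"ax": 0,"ay": 0,"az": 0,"gripper": 1},{"x": 0,"y": 0,"z": 0,"ax": 0,"ay": 0,"az": 0,"gripper": 1},{"x": 0,"y": 0,"z": 0,"ax": 0,"ay": 0,"az": 0,"gripper": 1}], newtons=70)

```text
clock: 5.63
position: [0.4257, -0.3047, 0.0309]
ee_rot: [0.549, 0.836, 0.001, 0.001]
ft_force: [-0.9, 1.6, 8.6]
grip_width: 0.128
grasp_force: 68.9
```

Request:
apply_moves(rows=[{"x": 0,"y": 0,"z": 0,"ax": 0,"ay": 0,"az": 0,"gripper": 1},{"x": 0,"y": 0,"z": -20,"ax": 0,"ay": 0,"az": 0,"gripper": 1},{"x": 0,"y": 0,"z": -40,"ax": 0,"ay": 0,"az": 0,"gripper": 1},{"x": 0,"y": 0,"z": -40,"ax": 0,"ay": 0,"az": 0,"gripper": 1},{"x": 0,"y": 0,"z": -40,"ax": 0,"ay": 0,"az": 0,"gripper": 1}], newtons=70)

```text
clock: 6.05
position: [0.4239, -0.3044, 0.1713]
ee_rot: [0.549, 0.836, -0.0, -0.0]
ft_force: [2.0, 0.7, -2.1]
grip_width: 0.121
grasp_force: 68.6
```

Request:
apply_moves(rows=[{"x": 0,"y": 0,"z": 0,"ax": 0,"ay": 0,"az": 0,"gripper": 1},{"x": 0,"y": 0,"z": 0,"ax": 0,"ay": 0,"az": 0,"gripper": 1},{"x": 0,"y": 0,"z": 0,"ax": 0,"ay": 0,"az": 0,"gripper": 1}])

```text
clock: 6.3
position: [0.4244, -0.3039, 0.169]
ee_rot: [0.549, 0.836, 0.0, 0.0]
ft_force: [0.4, 0.1, -2.8]
grip_width: 0.124
grasp_force: 69.0
```

```bash
python3 - <<'E'
from h import *
c,o=shot("w5"); print(o["clock"],o["position"],yaw(o),o["ft_force"],o["torque"],o["grip_width"],o["grasp_force"])
E
```

```text
6.35 [ 0.42400317 -0.3037043   0.16831024] 113.41230288315921 [ 0.45078075  0.08191767 -2.28198685] [-0.01284501 -0.00849356  0.07112779] 0.12599345084733943 68.94426226615906
```

View pics/w5.png

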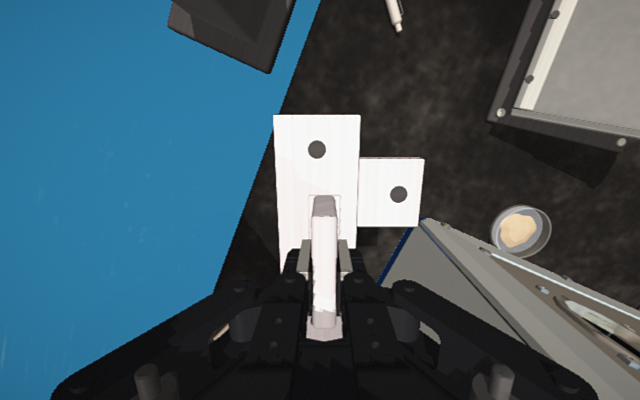

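The bracket is held square with the web between the pads. Far plate edge is at row 114, left edge at column 274, tongue at columns 358–423 and rows 157–227. I fit its pose in the hand and plan the tray approach.

```bash
cat > held.py <<'E'
from brk import *
from tray import frame
def held(tag,box,dims,th=170,h=.0305):
    d=np.load(f"{tag}.npy",allow_pickle=True).item(); c,o=d["c"],d["o"]; T=R.from_quat(o["ee_rot"]); zt=o["position"][2]-h
    a0=np.radians(yaw(o)-90); uv,P=edge_fit(c,box,th,zt+.008)
    p=pose(P,o["position"][:2],dims,a0)
    off=T.inv().apply(np.r_[p[:2],zt]-o["position"])   # bracket origin in tool
    return off, yaw(o)-90-np.degrees(p[2])             # tool yaw minus bracket yaw
def goal(off,da,pt,tr=None):
    """tool pose that puts bracket origin at tray point pt(m)"""
    p=np.load("tray.npy") if tr is None else tr; r=frame(p); tray=np.array([p[0],p[1],.045])
    # bracket in tool: tool x=bracket y, tool y=bracket x, z=-z, turned by da about tray z
    B=np.array([[0,1,0],[1,0,0],[0,0,-1.]]); Rt=r*R.from_euler("z",da,degrees=True)*R.from_matrix(B)
    return tray+r.apply(pt)-Rt.apply(off), Rt
def delta(pos,Rt):
    o=get_obs(); T=R.from_quat(o["ee_rot"])
    print("now",o["position"].round(4),"goal",pos.round(4),"| shift in present tool axes mm",(T.inv().apply(pos-o["position"])*1000).round(1),
      "| in goal axes",(Rt.inv().apply(pos-o["position"])*1000).round(1),"| rotvec deg tool",np.degrees((T.inv()*Rt).as_rotvec()).round(2))
E
python3 - <<'E'
from held import *
off,da=held("w5",(262,100,440,300),TONG); print(off*1000,da); np.save("offT.npy",np.r_[off,da])
for pt in ([-.018,0,.06],[-.018,0,.0]): delta(*goal(off,da,pt))
E
```

```text
pose [ 0.42321 -0.30267] 23.85 [(0, -27, 1302, np.float64(0.38)), (0, 19, 131, np.float64(-1.27)), (0, 19, 169, np.float64(-0.06)), (1, -73, 0, np.float64(nan)), (1, 73, 522, np.float64(-0.12)), (0, 55, 384, np.float64(-0.55)), (1, 10, 328, np.float64(0.32)), (1, 50, 353, np.float64(-0.11))]
[ 1.22137026 -0.30010835 30.50193882] -0.43342770690335186
now [ 0.424  -0.3037  0.1683] goal [ 0.5516 -0.0846  0.1205] | shift in present tool axes mm [150.3 204.1  47.9] | in goal axes [192.2 131.1 111.4] | rotvec deg tool [-23.96  -2.62  12.81]
now [ 0.424  -0.3037  0.1683] goal [ 0.5755 -0.08    0.0657] | shift in present tool axes mm [144.9 228.  102.7] | in goal axes [192.2 131.1 171.4] | rotvec deg tool [-23.96  -2.62  12.81]brk.py:17: RuntimeWarning: Mean of empty slice.
  print("pose",p[:2].round(5),np.degrees(p[2]).round(2),[(ax,v,len(i),(loc(p)[i,ax]-v).mean().round(2)) for ax,v,i in sel])
  ret = ret.dtype.type(ret / rcount)
```

Request:
apply_moves(rows=[{"x": 35,"y": 0,"z": 0,"ax": 0,"ay": 0,"az": 0,"gripper": 1},{"x": 35,"y": 0,"z": 0,"ax": 0,"ay": 0,"az": 0,"gripper": 1},{"x": 35,"y": 0,"z": 0,"ax": 0,"ay": 0,"az": 0,"gripper": 1},{"x": 20,"y": 30,"z": 0,"ax": 0,"ay": 0,"az": 0,"gripper": 1},{"x": 15,"y": 30,"z": 0,"ax": 0,"ay": 0,"az": 0,"gripper": 1}])

```text
clock: 6.77
position: [0.4224, -0.1497, 0.1685]
ee_rot: [0.549, 0.836, 0.001, -0.001]
ft_force: [2.5, -1.1, -1.1]
grip_width: 0.125
grasp_force: 68.8
```

Request:
apply_moves(rows=[{"x": 0,"y": 20,"z": 0,"ax": -6,"ay": -0.65,"az": 3.2,"gripper": 1},{"x": 0,"y": 0,"z": 0,"ax": -6,"ay": -0.65,"az": 3.2,"gripper": 1},{"x": 0,"y": 0,"z": 0,"ax": -6,"ay": -0.65,"az": 3.2,"gripper": 1},{"x": 0,"y": 0,"z": 0,"ax": -6,"ay": -0.65,"az": 3.2,"gripper": 1},{"x": 0,"y": 0,"z": 0,"ax": 0,"ay": 0,"az": 0,"gripper": 1}])

```text
clock: 7.18
position: [0.4385, -0.1436, 0.166]
ee_rot: [0.628, 0.75, 0.162, 0.131]
ft_force: [-0.7, -0.1, -3.0]
grip_width: 0.128
grasp_force: 68.9
```

```bash
python3 - <<'E'
from held import *
q=np.load("offT.npy"); off,da=q[:3],q[3]
for pt in ([-.018,0,.06],[-.018,0,.0]): delta(*goal(off,da,pt))
print(get_obs()["clock"])
E
```

```text
now [ 0.4385 -0.1436  0.166 ] goal [ 0.5516 -0.0846  0.1205] | shift in present tool axes mm [37.8 92.4 91.5] | in goal axes [37.4 92.8 91.2] | rotvec deg tool [ 0.13 -0.1  -0.33]
now [ 0.4385 -0.1436  0.166 ] goal [ 0.5755 -0.08    0.0657] | shift in present tool axes mm [ 37.7  92.2 151.5] | in goal axes [ 37.4  92.8 151.2] | rotvec deg tool [ 0.13 -0.1  -0.33]
7.1833
```

Request:
apply_moves(rows=[{"x": 15,"y": 37,"z": 0,"ax": 0,"ay": 0,"az": -0.3,"gripper": 1},{"x": 14,"y": 37,"z": 10,"ax": 0,"ay": 0,"az": 0,"gripper": 1},{"x": 8,"y": 19,"z": 30,"ax": 0,"ay": 0,"az": 0,"gripper": 1},{"x": 0,"y": 0,"z": 40,"ax": 0,"ay": 0,"az": 0,"gripper": 1},{"x": 0,"y": 0,"z": 35,"ax": 0,"ay": 0,"az": 0,"gripper": 1}])

```text
clock: 7.6
position: [0.5669, -0.0817, 0.1003]
ee_rot: [0.622, 0.755, 0.16, 0.133]
ft_force: [-0.2, 2.1, -1.4]
grip_width: 0.125
grasp_force: 69.1
```

Request:
apply_moves(rows=[{"x": 0,"y": 0,"z": 0,"ax": 0,"ay": 0,"az": 0,"gripper": 1},{"x": 0,"y": 0,"z": 0,"ax": 0,"ay": 0,"az": 0,"gripper": 1},{"x": 0,"y": 0,"z": 0,"ax": 0,"ay": 0,"az": 0,"gripper": 1}])

```text
clock: 7.85
position: [0.5651, -0.0837, 0.1025]
ee_rot: [0.624, 0.753, 0.16, 0.133]
ft_force: [-0.1, -0.7, -1.3]
grip_width: 0.127
grasp_force: 69.0
```

```bash
python3 - <<'E'
from held import *
q=np.load("offT.npy"); off,da=q[:3],q[3]
for pt in ([-.018,0,.0],): delta(*goal(off,da,pt))
c,o=shot("w6"); print(o["clock"],o["ft_force"])
E
```

```text
now [ 0.5651 -0.0837  0.1025] goal [ 0.5755 -0.08    0.0657] | shift in present tool axes mm [ 1.7 -5.  38.1] | in goal axes [ 1.6 -5.  38.1] | rotvec deg tool [-0.01  0.06  0.37]
7.9 [-0.27131204  0.62922973 -1.18741807]
```

View pics/w6.png

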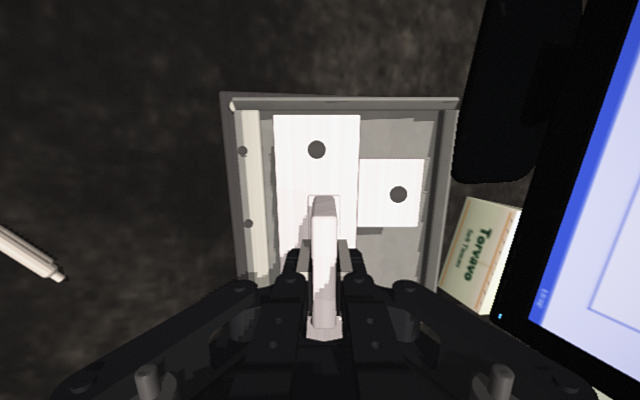

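The view shows the held bracket (left edge at columns 274–278) just up-slope of and parallel to the lip edge (columns 261–266), clear of the +y wall (row 110). A quick numeric check of predicted against seen lip and wall edges, then down.

```bash
python3 - <<'E'
from held import *
from tray import intray
d=np.load("w6.npy",allow_pickle=True).item(); c,o=d["c"],d["o"]; p=np.load("tray.npy")
g=cv2.cvtColor(c["color"],cv2.COLOR_RGB2GRAY).astype(int)
L=[]
for r in (130,150,170,190,210,230,245):
    v=g[r,248:290]; 
    i=next((i for i in range(4,40) if v[i]>v[i+1] and v[i-1]>=150 and v[i+1]<150),None)
    if i is None: print(r,v.tolist()); continue
    L.append([248+i+(v[i]-150)/max(1,v[i]-v[i+1]),r])
L=np.array(L); print(L.round(1).tolist()); print("lip x (want -53.5):",(intray(c,L,p,.0155)[:,0]*1000).round(2))
for col in (370,400,425): print(col,g[95:130,col].tolist(), (intray(c,[[col,r] for r in (108,110,112)],p,.006)[:,1]*1000).round(1))
E
```

```text
[[259.9, 130.0], [261.1, 150.0], [262.7, 170.0], [263.9, 190.0], [265.4, 210.0], [266.7, 230.0], [267.4, 245.0]]
lip x (want -53.5): [-54.19 -54.23 -54.05 -54.1  -53.96 -53.96 -54.08]
370 [45, 62, 127, 149, 157, 132, 106, 102, 104, 103, 101, 99, 99, 97, 81, 83, 96, 100, 100, 100, 100, 99, 98, 98, 115, 151, 155, 155, 154, 155, 153, 155, 155, 156, 155] [75.8 74.6 73.3]
400 [42, 45, 126, 151, 158, 130, 106, 104, 102, 103, 102, 101, 99, 98, 79, 84, 94, 93, 94, 92, 91, 93, 91, 107, 144, 151, 151, 150, 150, 150, 152, 150, 149, 149, 151] [75.8 74.5 73.3]
425 [36, 42, 127, 149, 154, 130, 106, 104, 102, 102, 103, 100, 101, 98, 76, 84, 94, 95, 93, 93, 93, 94, 95, 95, 94, 95, 145, 154, 153, 151, 152, 152, 151, 149, 151] [75.7 74.5 73.3]
```

Request:
apply_moves(rows=[{"x": 1.6,"y": -4,"z": 15,"ax": 0,"ay": 0,"az": 0.4,"gripper": 1},{"x": 0,"y": 0,"z": 14,"ax": 0,"ay": 0,"az": 0,"gripper": 1},{"x": 0,"y": 0,"z": 4,"ax": 0,"ay": 0,"az": 0,"gripper": 1},{"x": 0,"y": 0,"z": 0,"ax": 0,"ay": 0,"az": 0,"gripper": 1},{"x": 0,"y": 0,"z": 0,"ax": 0,"ay": 0,"az": 0,"gripper": 1}])

```text
clock: 8.32
position: [0.5749, -0.0803, 0.0722]
ee_rot: [0.627, 0.751, 0.162, 0.133]
ft_force: [0.2, -0.0, -1.7]
grip_width: 0.129
grasp_force: 69.2
```

```bash
python3 - <<'E'
from held import *
q=np.load("offT.npy"); off,da=q[:3],q[3]
for pt in ([-.018,0,.0],): delta(*goal(off,da,pt))
o=get_obs(); print(o["clock"],R.from_quat(o["ee_rot"]).inv().apply(o["ft_force"]))
E
```

```text
now [ 0.5749 -0.0803  0.0722] goal [ 0.5755 -0.08    0.0657] | shift in present tool axes mm [ 0.1 -2.1  6.3] | in goal axes [ 0.1 -2.1  6.3] | rotvec deg tool [ 0.21  0.04 -0.1 ]
8.3167 [-0.07948747 -0.57795325  1.64329495]
```

Request:
apply_moves(rows=[{"x": 0,"y": -2,"z": 4,"ax": 0,"ay": 0,"az": 0,"gripper": 1},{"x": 0,"y": 0,"z": 1,"ax": 0,"ay": 0,"az": 0,"gripper": 1},{"x": 0,"y": 0,"z": 1,"ax": 0,"ay": 0,"az": 0,"gripper": 1},{"x": 0,"y": 0,"z": 0.5,"ax": 0,"ay": 0,"az": 0,"gripper": 1},{"x": 0,"y": 0,"z": 0,"ax": 0,"ay": 0,"az": 0,"gripper": 1}])

```text
clock: 8.73
position: [0.5749, -0.0799, 0.0658]
ee_rot: [0.627, 0.751, 0.163, 0.132]
ft_force: [-31.2, 1.9, 38.6]
grip_width: 0.126
grasp_force: 76.6
```

```bash
cat > st.py <<'E'
from held import *
import sys
q=np.load(sys.argv[1]); delta(*goal(q[:3],q[3],np.array([float(v) for v in sys.argv[2:5]])/1000))
o=get_obs(); print(o["clock"],"tool force",R.from_quat(o["ee_rot"]).inv().apply(o["ft_force"]).round(1),o["grip_width"])
E
python3 st.py offT.npy -18 0 0
```

```text
now [ 0.5749 -0.0799  0.0658] goal [ 0.5755 -0.08    0.0657] | shift in present tool axes mm [-0.2  0.5  0.4] | in goal axes [-0.2  0.5  0.4] | rotvec deg tool [ 0.15 -0.11 -0.15]
8.7333 tool force [  7.7 -11.9 -47.6] 0.12640956583549562
```

Request:
apply_moves(rows=[{"x": 0,"y": 0,"z": -1,"ax": 0,"ay": 0,"az": 0,"gripper": 1},{"x": 0,"y": -5,"z": 0,"ax": 0,"ay": 0,"az": 0,"gripper": 1},{"x": 0,"y": -6,"z": 0,"ax": 0,"ay": 0,"az": 0,"gripper": 1},{"x": 0,"y": 0,"z": 0,"ax": 0,"ay": 0,"az": 0,"gripper": 1}])

```text
clock: 9.07
position: [0.5662, -0.0821, 0.0619]
ee_rot: [0.627, 0.75, 0.163, 0.134]
ft_force: [-2.5, -0.6, 9.7]
grip_width: 0.129
grasp_force: 71.0
```

```bash
python3 st.py offT.npy -36.5 0 0
```

```text
now [ 0.5662 -0.0821  0.0619] goal [ 0.5589 -0.0832  0.0581] | shift in present tool axes mm [ 0.2 -8.2  0.4] | in goal axes [ 0.2 -8.2  0.5] | rotvec deg tool [ 0.33  0.09 -0.1 ]
9.0667 tool force [-0.1  1.7 -9.9] 0.12926297775679194
```

Request:
apply_moves(rows=[{"x": 0,"y": -4,"z": 0,"ax": 0,"ay": 0,"az": 0,"gripper": 1},{"x": 0,"y": -3,"z": 0,"ax": 0,"ay": 0,"az": 0,"gripper": 1},{"x": 0,"y": -1,"z": 0,"ax": 0,"ay": 0,"az": 0,"gripper": 1},{"x": 0,"y": -1,"z": 0,"ax": 0,"ay": 0,"az": 0,"gripper": 1},{"x": 0,"y": 0,"z": 0,"ax": 0,"ay": 0,"az": 0,"gripper": 1}])

```text
clock: 9.48
position: [0.559, -0.0836, 0.0587]
ee_rot: [0.626, 0.75, 0.163, 0.135]
ft_force: [0.1, 1.2, 10.6]
grip_width: 0.124
grasp_force: 70.9
```

```bash
python3 st.py offT.npy -36.5 0 0
```

```text
now [ 0.559  -0.0836  0.0587] goal [ 0.5589 -0.0832  0.0581] | shift in present tool axes mm [ 0.4 -0.2  0.5] | in goal axes [ 0.4 -0.2  0.5] | rotvec deg tool [ 0.38  0.11 -0.09]
9.4833 tool force [ 1.2  4.7 -9.5] 0.12433412276979258
```

Request:
apply_moves(rows=[{"x": 0,"y": -0.7,"z": 0,"ax": 0,"ay": 0,"az": 0,"gripper": 1},{"x": 0,"y": -0.7,"z": 0,"ax": 0,"ay": 0,"az": 0,"gripper": 1},{"x": 0,"y": 0,"z": 0,"ax": 0,"ay": 0,"az": 0,"gripper": 1}])

```text
clock: 9.73
position: [0.5585, -0.0836, 0.0585]
ee_rot: [0.626, 0.75, 0.163, 0.135]
ft_force: [2.9, 1.2, 9.6]
grip_width: 0.129
grasp_force: 70.6
```

```bash
python3 st.py offT.npy -36.5 0 0
```

```text
now [ 0.5585 -0.0836  0.0585] goal [ 0.5589 -0.0832  0.0581] | shift in present tool axes mm [0.2 0.3 0.6] | in goal axes [0.2 0.3 0.6] | rotvec deg tool [ 0.45  0.13 -0.04]
9.7333 tool force [ 0.7  6.7 -7.4] 0.1289742131895506
```

Request:
apply_moves(rows=[{"x": 0,"y": -1,"z": 0,"ax": 0,"ay": 0,"az": 0,"gripper": 1},{"x": 0,"y": -1,"z": 0,"ax": 0,"ay": 0,"az": 0,"gripper": 1},{"x": 0,"y": 0,"z": 0,"ax": 0,"ay": 0,"az": 0,"gripper": 1},{"x": 0,"y": 0,"z": 0,"ax": 0,"ay": 0,"az": 0,"gripper": 1}])

```text
clock: 10.07
position: [0.558, -0.0835, 0.0585]
ee_rot: [0.626, 0.751, 0.164, 0.136]
ft_force: [7.9, 2.8, 6.7]
grip_width: 0.128
grasp_force: 70.1
```

```bash
python3 st.py offT.npy -36.5 0 0
```

```text
now [ 0.558  -0.0835  0.0585] goal [ 0.5589 -0.0832  0.0581] | shift in present tool axes mm [0.1 0.7 0.8] | in goal axes [0.1 0.8 0.8] | rotvec deg tool [0.58 0.16 0.03]
10.0667 tool force [ 1.4 10.3 -2.6] 0.12781703676290115
```

Request:
apply_moves(rows=[{"x": 0,"y": 2,"z": 0.5,"ax": 0,"ay": 0,"az": 0,"gripper": 1},{"x": 0,"y": 0,"z": 0,"ax": 0,"ay": 0,"az": 0,"gripper": 0.6},{"x": 0,"y": 0,"z": 0,"ax": 0,"ay": 0,"az": 0,"gripper": 0.6},{"x": 0,"y": 0,"z": 0,"ax": 0,"ay": 0,"az": 0,"gripper": 0.6},{"x": 0,"y": 0,"z": 0,"ax": 0,"ay": 0,"az": 0,"gripper": 0.6}])

```text
clock: 10.48
position: [0.5557, -0.0833, 0.0554]
ee_rot: [0.627, 0.751, 0.161, 0.132]
ft_force: [-0.0, -0.3, 0.1]
grip_width: 0.399
grasp_force: 0.0
```

Request:
apply_moves(rows=[{"x": 0,"y": 0,"z": -20,"ax": 0,"ay": 0,"az": 0,"gripper": 0.6},{"x": 0,"y": 0,"z": -35,"ax": 0,"ay": 0,"az": 0,"gripper": 0.6},{"x": 0,"y": 0,"z": -40,"ax": 0,"ay": 0,"az": 0,"gripper": 0.3},{"x": 0,"y": 0,"z": -40,"ax": 0,"ay": 0,"az": 0,"gripper": 0.3},{"x": 0,"y": 0,"z": -20,"ax": 0,"ay": 0,"az": 0,"gripper": 0.3}])

```text
clock: 10.9
position: [0.4935, -0.0964, 0.201]
ee_rot: [0.627, 0.75, 0.162, 0.134]
ft_force: [1.3, 0.4, 0.3]
grip_width: 0.697
grasp_force: 0.0
```

Request:
apply_moves(rows=[{"x": -20,"y": 0,"z": 0,"ax": 0,"ay": 0,"az": 0,"gripper": 0.3},{"x": -20,"y": 0,"z": 0,"ax": 0,"ay": 0,"az": 0,"gripper": 0.3},{"x": 0,"y": 0,"z": 0,"ax": 0,"ay": 0,"az": 0,"gripper": 0.3},{"x": 0,"y": 0,"z": 0,"ax": 0,"ay": 0,"az": 0,"gripper": 0.3}])

```text
clock: 11.23
position: [0.5007, -0.1352, 0.1968]
ee_rot: [0.627, 0.75, 0.161, 0.133]
ft_force: [-0.1, 0.6, 0.1]
grip_width: 0.702
grasp_force: 0.0
```

```bash
python3 - <<'E'
from h import *
c,o=shot("w7"); print(o["clock"],o["position"],yaw(o),o["ft_force"],o["joint_pos"])
E
```

```text
11.2833 [ 0.50060217 -0.13428264  0.19650571] 100.31246085645347 [ 0.11683905  0.70913196 -0.8670197 ] [-0.46146563 -0.19925754  0.70023316  2.13701219 -0.06716512  0.77652009
  0.47186309]
```

View pics/w7.png

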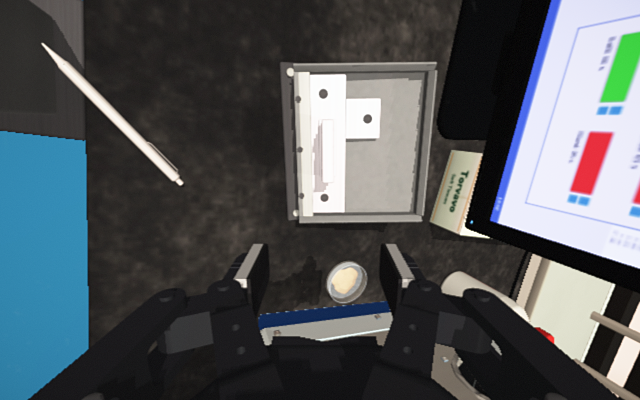

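The bracket lies in the tray under the lip strip (columns 299–312), with the tongue at columns 346–380 and rows 98–139. I measure its pose in the tray frame.

```bash
cat > chk.py <<'E'
from brk import *
from tray import intray
def intr(tag,box,dims,x0,th=205,p=None,zt=.008):
    p=np.load("tray.npy") if p is None else p
    c=np.load(f"{tag}.npy",allow_pickle=True).item()["c"]
    uv,_=edge_fit(c,box,th); P=intray(c,uv,p,zt)[:,:2]
    return pose(P,x0,dims,0.)
E
python3 - <<'E' 2>/dev/null
from chk import *
intr("w7",(285,60,430,230),TONG[1:],(-.0365,0))
c=np.load("w7.npy",allow_pickle=True).item()["c"]; g=cv2.cvtColor(c["color"],cv2.COLOR_RGB2GRAY).astype(int); p=np.load("tray.npy")
for r in (90,110,160,200): print(r,g[r,292:352].tolist())
for col in (400,): print(g[60:85,col].tolist(),g[205:230,col].tolist())
for u in ([400,72],[400,214]): print(intray(c,[u],p,.006)*1000)
E
```

```text
pose [-0.03753  0.0005 ] -0.05 [(0, 19, 506, np.float64(0.01)), (0, 19, 93, np.float64(-0.14)), (1, -73, 247, np.float64(0.12)), (1, 73, 286, np.float64(-0.24)), (0, 55, 224, np.float64(0.04)), (1, 10, 181, np.float64(0.11)), (1, 50, 187, np.float64(-0.02))]
90 [51, 53, 140, 180, 181, 181, 194, 230, 240, 240, 239, 240, 241, 242, 242, 243, 243, 234, 246, 253, 253, 253, 253, 252, 252, 254, 255, 240, 155, 102, 91, 93, 92, 107, 180, 253, 255, 253, 253, 253, 253, 253, 253, 252, 252, 252, 253, 253, 253, 253, 253, 254, 255, 243, 181, 173, 175, 176, 178, 177]
110 [71, 51, 67, 148, 183, 182, 180, 208, 235, 240, 240, 240, 241, 242, 242, 243, 245, 241, 234, 247, 253, 252, 252, 252, 252, 252, 252, 252, 252, 253, 253, 252, 252, 252, 252, 252, 252, 252, 252, 253, 253, 253, 253, 252, 252, 252, 253, 252, 253, 253, 253, 253, 254, 237, 243, 254, 253, 252, 252, 252]
160 [94, 74, 55, 52, 73, 149, 177, 172, 172, 214, 235, 235, 235, 236, 236, 236, 236, 238, 233, 222, 243, 244, 211, 193, 196, 202, 199, 196, 200, 180, 215, 251, 253, 252, 252, 252, 253, 253, 253, 252, 250, 247, 250, 250, 250, 252, 252, 251, 250, 251, 252, 254, 249, 210, 176, 178, 181, 180, 181, 181]
200 [94, 94, 94, 76, 54, 58, 138, 177, 179, 179, 204, 235, 239, 238, 240, 238, 237, 238, 239, 235, 226, 243, 251, 250, 249, 250, 251, 254, 247, 178, 109, 90, 89, 92, 113, 184, 248, 253, 251, 250, 251, 250, 250, 250, 250, 250, 250, 249, 249, 250, 252, 254, 233, 169, 174, 176, 177, 176, 176, 177]
[59, 66, 142, 177, 141, 120, 117, 117, 116, 116, 109, 73, 75, 105, 111, 110, 107, 106, 140, 170, 174, 172, 173, 172, 174] [176, 175, 174, 175, 177, 181, 159, 105, 90, 99, 148, 163, 161, 162, 163, 170, 146, 70, 39, 41, 44, 45, 48, 52, 54]
[[36.13355766 74.67428166  6.        ]]
[[ 46.13846694 -76.39965782   6.        ]]
```

```bash
python3 - <<'E'
from held import *
a=np.radians(105.5); x=np.array([np.cos(a),np.sin(a),0]); z=np.array([0,0,-1]); Rt=R.from_matrix(np.c_[x,np.cross(z,x),z])
delta(np.array([.51188,.21373,.2])-.04*x,Rt)
E
```

```text
now [ 0.5006 -0.1343  0.1965] goal [0.5226 0.1752 0.2   ] | shift in present tool axes mm [300.5  71.3  29.1] | in goal axes [292.3 103.9  -3.5] | rotvec deg tool [24.04  0.9  -5.15]
```

Request:
apply_moves(rows=[{"x": 0,"y": 0,"z": 0,"ax": 6,"ay": 0.2,"az": -1.3,"gripper": 0.3},{"x": 0,"y": 0,"z": 0,"ax": 6,"ay": 0.2,"az": -1.3,"gripper": 0.3},{"x": 0,"y": 0,"z": 0,"ax": 6,"ay": 0.2,"az": -1.3,"gripper": 0.3},{"x": 0,"y": 0,"z": 0,"ax": 6,"ay": 0.3,"az": -1.3,"gripper": 0.3},{"x": 36,"y": 13,"z": 0,"ax": 0,"ay": 0,"az": 0,"gripper": 0.3}])

```text
clock: 11.7
position: [0.5042, -0.0996, 0.1944]
ee_rot: [0.606, 0.796, -0.007, -0.001]
ft_force: [1.4, 0.3, 0.7]
grip_width: 0.698
grasp_force: 0.0
```

Request:
apply_moves(rows=[{"x": 36,"y": 13,"z": 0,"ax": 0,"ay": 0,"az": 0,"gripper": 0.3},{"x": 37,"y": 13,"z": 0,"ax": 0,"ay": 0,"az": 0,"gripper": 0.3},{"x": 37,"y": 13,"z": 0,"ax": 0,"ay": 0,"az": 0,"gripper": 0.3},{"x": 37,"y": 13,"z": 0,"ax": 0,"ay": 0,"az": 0,"gripper": 0.3},{"x": 37,"y": 13,"z": 0,"ax": 0,"ay": 0,"az": 0,"gripper": 0.3}])

```text
clock: 12.12
position: [0.5161, 0.1012, 0.1963]
ee_rot: [0.604, 0.797, -0.0, 0.0]
ft_force: [1.1, -0.3, 0.3]
grip_width: 0.7
grasp_force: 0.0
```

Request:
apply_moves(rows=[{"x": 37,"y": 13,"z": 0,"ax": 0,"ay": 0,"az": 0,"gripper": 0.3},{"x": 36,"y": 13,"z": 0,"ax": 0,"ay": 0,"az": 0,"gripper": 0.3},{"x": 0,"y": 0,"z": 0,"ax": 0,"ay": 0,"az": 0,"gripper": 0.3},{"x": 0,"y": 0,"z": 0,"ax": 0,"ay": 0,"az": 0,"gripper": 0.3},{"x": 0,"y": 0,"z": 0,"ax": 0,"ay": 0,"az": 0,"gripper": 0.3}])

```text
clock: 12.53
position: [0.5219, 0.1757, 0.1962]
ee_rot: [0.605, 0.797, -0.0, 0.001]
ft_force: [0.1, -0.7, 0.1]
grip_width: 0.7
grasp_force: 0.0
```

```bash
python3 - <<'E'
from held import *
c,o=shot("w8"); print(o["clock"],o["position"],yaw(o),o["ee_rot"],o["joint_pos"])
b=proj(c,[.51188,.21373,.008])[0]; print(b)
uv,P=edge_fit(c,(int(b[0])-60,max(0,int(b[1])-85),int(b[0])+60,int(b[1])+80),150); print(uv.min(0),uv.max(0))
p=pose(P,(.5119,.2137),NOTCH,np.radians(15.5))
a=np.pi/2+p[2]; x=np.array([np.cos(a),np.sin(a),0]); z=np.array([0,0,-1]); Rt=R.from_matrix(np.c_[x,np.cross(z,x),z])
delta(np.r_[p[:2],.03],Rt)
E
```

```text
12.5833 [0.52220211 0.17486843 0.19643486] 105.51394362623478 [ 6.05196900e-01  7.96075573e-01 -1.72539485e-04  6.03272228e-04] [-0.84005361  0.20627134  0.49451166  1.74694614 -0.10264383  1.21388116
 -0.0477315 ]
[325.20613257 149.0851437 ]
[277.5625  78.4375] [352.3125 211.1875]
pose [0.51197 0.21367] 15.47 [(0, 28, 976, np.float64(0.01)), (1, -73, 443, np.float64(0.23)), (1, 73, 507, np.float64(-0.22)), (0, -50, 473, np.float64(-0.0)), (0, -50, 73, np.float64(0.0)), (0, -11, 245, np.float64(-0.03)), (1, 8, 195, np.float64(0.28)), (1, 52, 204, np.float64(-0.2))]
now [0.5222 0.1749 0.1964] goal [0.512  0.2137 0.03  ] | shift in present tool axes mm [ 40.3   0.4 166.4] | in goal axes [ 40.1   0.5 166.4] | rotvec deg tool [0.03 0.07 0.04]
```

Request:
apply_moves(rows=[{"x": 40,"y": 0.4,"z": 0,"ax": 0,"ay": 0,"az": 0,"gripper": 0.3},{"x": 0,"y": 0,"z": 35,"ax": 0,"ay": 0,"az": 0,"gripper": 0.3},{"x": 0,"y": 0,"z": 35,"ax": 0,"ay": 0,"az": 0,"gripper": 0.3},{"x": 0,"y": 0,"z": 35,"ax": 0,"ay": 0,"az": 0,"gripper": 0.3},{"x": 0,"y": 0,"z": 35,"ax": 0,"ay": 0,"az": 0,"gripper": 0.5}])

```text
clock: 13.0
position: [0.5124, 0.213, 0.0557]
ee_rot: [0.606, 0.796, 0.001, 0.001]
ft_force: [1.1, -0.0, -0.2]
grip_width: 0.576
grasp_force: 0.0
```

Request:
apply_moves(rows=[{"x": 0,"y": 0,"z": 18,"ax": 0,"ay": 0,"az": 0,"gripper": 0.5},{"x": 0,"y": 0,"z": 8,"ax": 0,"ay": 0,"az": 0,"gripper": 0.5},{"x": 0,"y": 0,"z": 0,"ax": 0,"ay": 0,"az": 0,"gripper": 0.5},{"x": 0,"y": 0,"z": 0,"ax": 0,"ay": 0,"az": 0,"gripper": 0.5}])

```text
clock: 13.33
position: [0.513, 0.2138, 0.0318]
ee_rot: [0.605, 0.796, 0.001, 0.001]
ft_force: [1.0, 0.7, 0.0]
grip_width: 0.499
grasp_force: 0.0
```

Request:
apply_moves(rows=[{"x": 0,"y": 0,"z": 0,"ax": 0,"ay": 0,"az": 0,"gripper": 1},{"x": 0,"y": 0,"z": 0,"ax": 0,"ay": 0,"az": 0,"gripper": 1},{"x": 0,"y": 0,"z": 0,"ax": 0,"ay": 0,"az": 0,"gripper": 1},{"x": 0,"y": 0,"z": 0,"ax": 0,"ay": 0,"az": 0,"gripper": 1},{"x": 0,"y": 0,"z": 0,"ax": 0,"ay": 0,"az": 0,"gripper": 1}], newtons=70)

```text
clock: 13.75
position: [0.5134, 0.2148, 0.0325]
ee_rot: [0.605, 0.796, 0.002, 0.001]
ft_force: [-1.3, -1.5, 7.8]
grip_width: 0.127
grasp_force: 69.9
```

Request:
apply_moves(rows=[{"x": 0,"y": 0,"z": 0,"ax": 0,"ay": 0,"az": 0,"gripper": 1},{"x": 0,"y": 0,"z": -20,"ax": 0,"ay": 0,"az": 0,"gripper": 1},{"x": 0,"y": 0,"z": -40,"ax": 0,"ay": 0,"az": 0,"gripper": 1},{"x": 0,"y": 0,"z": -40,"ax": 0,"ay": 0,"az": 0,"gripper": 1},{"x": 0,"y": 0,"z": -40,"ax": 0,"ay": 0,"az": 0,"gripper": 1}])

```text
clock: 14.17
position: [0.5117, 0.2139, 0.1728]
ee_rot: [0.605, 0.796, 0.0, 0.001]
ft_force: [1.3, 0.5, -1.7]
grip_width: 0.126
grasp_force: 68.7
```

Request:
apply_moves(rows=[{"x": 0,"y": 0,"z": 0,"ax": 0,"ay": 0,"az": 0,"gripper": 1},{"x": 0,"y": 0,"z": 0,"ax": 0,"ay": 0,"az": 0,"gripper": 1},{"x": 0,"y": 0,"z": 0,"ax": 0,"ay": 0,"az": 0,"gripper": 1}])

```text
clock: 14.42
position: [0.5117, 0.2144, 0.1704]
ee_rot: [0.605, 0.796, 0.0, 0.0]
ft_force: [-0.7, 0.1, -2.7]
grip_width: 0.123
grasp_force: 68.8
```

```bash
python3 - <<'E' 2>/dev/null
from held import *
c,o=shot("w9"); print(o["clock"],o["position"],yaw(o),o["grip_width"],o["ft_force"])
g=cv2.cvtColor(c["color"],cv2.COLOR_RGB2GRAY).astype(int)
uv,_=edge_fit(c,(180,90,420,290),150); print(uv.min(0),uv.max(0))
off,da=held("w9",(180,90,420,290),NOTCH,150); print(off*1000,da); np.save("offN.npy",np.r_[off,da])
delta(*goal(off,da,[.0337,.0003,.09]))
E
```

```text
14.4667 [0.51131385 0.21412092 0.16963177] 105.57007848338371 0.1277905559000501 [ 0.18471931 -0.46555402 -2.21918903]
[229.6875 118.3125] [376.1875 289.4375]
pose [0.51048 0.21372] 15.19 [(0, 28, 1271, np.float64(-0.55)), (1, -73, 0, np.float64(nan)), (1, 73, 1010, np.float64(-0.42)), (0, -50, 328, np.float64(1.31)), (0, -50, 138, np.float64(0.71)), (0, -11, 436, np.float64(0.34)), (1, 8, 443, np.float64(1.73)), (1, 52, 397, np.float64(0.05))]
[-0.13357246 -0.89743563 30.50063378] 0.38145887114304955
now [0.5113 0.2141 0.1696] goal [ 0.5862 -0.0763  0.1692] | shift in present tool axes mm [-299.9   -5.8    0.7] | in goal axes [-299.4   15.2    8.2] | rotvec deg tool [-24.01  -1.02   4.31]
```

```bash
python3 - <<'E' 2>/dev/null
from held import *
D=[d for d in NOTCH if d[:2] not in ((1,8),(1,-73))]
off,da=held("w9",(180,90,420,290),D,170,h=.0325); print(off*1000,da); np.save("offN.npy",np.r_[off,da])
delta(*goal(off,da,[.0337,.0003,.09]))
E
```

```text
pose [0.51075 0.21345] 15.43 [(0, 28, 1270, np.float64(-0.38)), (1, 73, 999, np.float64(-0.12)), (0, -50, 342, np.float64(0.61)), (0, -50, 136, np.float64(0.23)), (0, -11, 460, np.float64(0.47)), (1, 52, 392, np.float64(0.31))]
[-0.46292288 -0.70452962 32.50080862] 0.1404545572913829
now [0.5113 0.2141 0.1696] goal [ 0.5852 -0.0762  0.1709] | shift in present tool axes mm [-299.5   -6.8   -1. ] | in goal axes [-299.    16.3    6.2] | rotvec deg tool [-24.01  -0.97   4.55]
```

Request:
apply_moves(rows=[{"x": 0,"y": 0,"z": 0,"ax": -6,"ay": -0.2,"az": 1.1,"gripper": 1},{"x": 0,"y": 0,"z": 0,"ax": -6,"ay": -0.2,"az": 1.1,"gripper": 1},{"x": 0,"y": 0,"z": 0,"ax": -6,"ay": -0.3,"az": 1.2,"gripper": 1},{"x": 0,"y": 0,"z": 0,"ax": -6,"ay": -0.3,"az": 1.2,"gripper": 1},{"x": -35,"y": 2,"z": 0,"ax": 0,"ay": 0,"az": 0,"gripper": 1}])

```text
clock: 14.88
position: [0.5158, 0.1849, 0.1682]
ee_rot: [0.625, 0.752, 0.162, 0.132]
ft_force: [-0.2, 0.2, -1.9]
grip_width: 0.125
grasp_force: 69.1
```

Request:
apply_moves(rows=[{"x": -37,"y": 2,"z": 0,"ax": 0,"ay": 0,"az": 0,"gripper": 1},{"x": -38,"y": 2,"z": 0,"ax": 0,"ay": 0,"az": 0,"gripper": 1},{"x": -38,"y": 2,"z": 0,"ax": 0,"ay": 0,"az": 0,"gripper": 1},{"x": -38,"y": 2,"z": 0,"ax": 0,"ay": 0,"az": 0,"gripper": 1},{"x": -38,"y": 2,"z": 0,"ax": 0,"ay": 0,"az": 0,"gripper": 1}])

```text
clock: 15.3
position: [0.5641, -0.0055, 0.1744]
ee_rot: [0.623, 0.754, 0.16, 0.132]
ft_force: [-0.5, 1.2, -2.9]
grip_width: 0.121
grasp_force: 69.2
```

Request:
apply_moves(rows=[{"x": -38,"y": 2,"z": 0,"ax": 0,"ay": 0,"az": 0,"gripper": 1},{"x": -35,"y": 2,"z": 0,"ax": 0,"ay": 0,"az": 0,"gripper": 1},{"x": 0,"y": 0,"z": 0,"ax": 0,"ay": 0,"az": 0,"gripper": 1},{"x": 0,"y": 0,"z": 0,"ax": 0,"ay": 0,"az": 0,"gripper": 1},{"x": 0,"y": 0,"z": 0,"ax": 0,"ay": 0,"az": 0,"gripper": 1}])

```text
clock: 15.72
position: [0.5815, -0.0742, 0.1759]
ee_rot: [0.623, 0.754, 0.16, 0.132]
ft_force: [0.3, 0.5, -2.2]
grip_width: 0.121
grasp_force: 69.1
```

```bash
python3 st.py offN.npy 33.7 0.3 30
```

```text
now [ 0.5815 -0.0742  0.1759] goal [ 0.6091 -0.0716  0.1161] | shift in present tool axes mm [-2.6  1.  65.9] | in goal axes [-2.6  0.9 65.9] | rotvec deg tool [-0.09  0.02 -0.09]
15.7167 tool force [ 0.4 -0.6  2.2] 0.12104870256771276
```

Request:
apply_moves(rows=[{"x": -2.6,"y": 1,"z": 26,"ax": 0,"ay": 0,"az": 0,"gripper": 1},{"x": 0,"y": 0,"z": 30,"ax": 0,"ay": 0,"az": 0,"gripper": 1},{"x": 0,"y": 0,"z": 16,"ax": 0,"ay": 0,"az": 0,"gripper": 1},{"x": 0,"y": 0,"z": 0,"ax": 0,"ay": 0,"az": 0,"gripper": 1},{"x": 0,"y": 0,"z": 0,"ax": 0,"ay": 0,"az": 0,"gripper": 1}])

```text
clock: 16.13
position: [0.6117, -0.0706, 0.1109]
ee_rot: [0.623, 0.755, 0.16, 0.132]
ft_force: [0.1, -0.1, -0.7]
grip_width: 0.124
grasp_force: 69.0
```

```bash
python3 st.py offN.npy 33.7 0.3 0; python3 - <<'E'
from h import *
shot("w10")
E
```

```text
now [ 0.6117 -0.0706  0.1109] goal [ 0.6211 -0.0693  0.0887] | shift in present tool axes mm [-0.5 -0.4 24.2] | in goal axes [-0.5 -0.4 24.2] | rotvec deg tool [-0.1  -0.02 -0.03]
16.1333 tool force [-0.1 -0.2  0.7] 0.12432573802342511
```

View pics/w10.png

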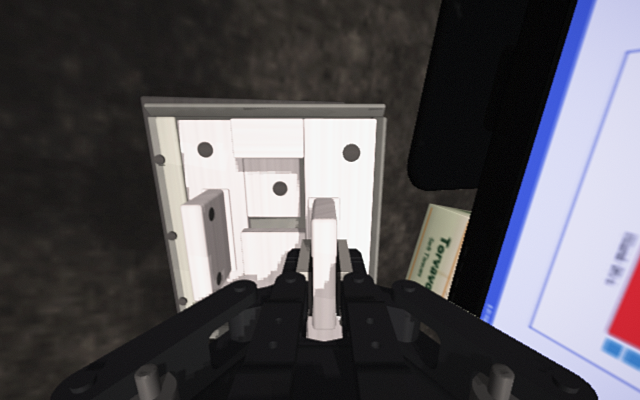

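The notched bracket is held over the tray, its notch (columns 232–303, rows 158–232) framing the tongue. That was my 11th viewed picture, one over the limit of 10, so I will view no more and check numerically from here.

Request:
apply_moves(rows=[{"x": -0.5,"y": -0.4,"z": 9,"ax": 0,"ay": 0,"az": 0,"gripper": 1},{"x": 0,"y": 0,"z": 5,"ax": 0,"ay": 0,"az": 0,"gripper": 1},{"x": 0,"y": 0,"z": 1,"ax": 0,"ay": 0,"az": 0,"gripper": 1},{"x": 0,"y": 0,"z": 0,"ax": 0,"ay": 0,"az": 0,"gripper": 1}])

```text
clock: 16.52
position: [0.6175, -0.0708, 0.0993]
ee_rot: [0.623, 0.754, 0.161, 0.132]
ft_force: [-15.8, 0.9, 10.1]
grip_width: 0.127
grasp_force: 72.4
```

```bash
python3 st.py offN.npy 33.7 0.3 0
```

```text
now [ 0.6175 -0.0708  0.0993] goal [ 0.6211 -0.0693  0.0887] | shift in present tool axes mm [ 0.8 -0.9 11.3] | in goal axes [ 0.8 -0.8 11.3] | rotvec deg tool [ 0.07 -0.13 -0.15]
16.5167 tool force [  3.9  -9.9 -15.5] 0.1273991587872876
```

Request:
apply_moves(rows=[{"x": 0,"y": 0,"z": -3,"ax": 0,"ay": 0,"az": 0,"gripper": 1},{"x": 0.5,"y": -1.5,"z": 0,"ax": 0,"ay": 0,"az": 0,"gripper": 1},{"x": 0,"y": 0,"z": 2,"ax": 0,"ay": 0,"az": 0,"gripper": 1},{"x": 0,"y": 0,"z": 2,"ax": 0,"ay": 0,"az": 0,"gripper": 1},{"x": 0,"y": 0,"z": 0,"ax": 0,"ay": 0,"az": 0,"gripper": 1}])

```text
clock: 16.93
position: [0.6175, -0.07, 0.0966]
ee_rot: [0.623, 0.754, 0.161, 0.133]
ft_force: [-0.1, -0.1, -2.9]
grip_width: 0.123
grasp_force: 69.8
```

```bash
python3 st.py offN.npy 33.7 0.3 0
```

```text
now [ 0.6175 -0.07    0.0966] goal [ 0.6211 -0.0693  0.0887] | shift in present tool axes mm [0.  0.2 8.7] | in goal axes [0.  0.2 8.7] | rotvec deg tool [ 0.08 -0.02 -0.06]
16.9333 tool force [-0.  -1.3  2.6] 0.12270600654353432
```

Free now, at 8.7 mm above the floor; continuing slowly down (tongue top is at 8 mm).

Request:
apply_moves(rows=[{"x": 0,"y": 0,"z": 2,"ax": 0,"ay": 0,"az": 0,"gripper": 1},{"x": 0,"y": 0,"z": 1,"ax": 0,"ay": 0,"az": 0,"gripper": 1},{"x": 0,"y": 0,"z": 0,"ax": 0,"ay": 0,"az": 0,"gripper": 1}])

```text
clock: 17.18
position: [0.6186, -0.0703, 0.0937]
ee_rot: [0.623, 0.754, 0.16, 0.133]
ft_force: [0.2, -0.2, -2.8]
grip_width: 0.122
grasp_force: 69.8
```

```bash
python3 st.py offN.npy 33.7 0.3 0
```

```text
now [ 0.6186 -0.0703  0.0937] goal [ 0.6211 -0.0693  0.0887] | shift in present tool axes mm [0.5 0.4 5.6] | in goal axes [0.5 0.4 5.6] | rotvec deg tool [ 0.06  0.01 -0.08]
17.1833 tool force [-0.3 -1.   2.6] 0.12204066149879919
```

Request:
apply_moves(rows=[{"x": 0,"y": 0,"z": 2,"ax": 0,"ay": 0,"az": 0,"gripper": 1},{"x": 0,"y": 0,"z": 2,"ax": 0,"ay": 0,"az": 0,"gripper": 1},{"x": 0,"y": 0,"z": 1,"ax": 0,"ay": 0,"az": 0,"gripper": 1},{"x": 0,"y": 0,"z": 1,"ax": 0,"ay": 0,"az": 0,"gripper": 1},{"x": 0,"y": 0,"z": 0,"ax": 0,"ay": 0,"az": 0,"gripper": 1}])

```text
clock: 17.6
position: [0.6211, -0.0698, 0.0887]
ee_rot: [0.623, 0.754, 0.161, 0.133]
ft_force: [-3.9, 1.0, 3.8]
grip_width: 0.122
grasp_force: 70.7
```

```bash
python3 st.py offN.npy 33.7 0.3 0
```

```text
now [ 0.6211 -0.0698  0.0887] goal [ 0.6211 -0.0693  0.0887] | shift in present tool axes mm [0.5 0.1 0. ] | in goal axes [0.5 0.1 0. ] | rotvec deg tool [ 0.08 -0.03 -0.09]
17.6 tool force [ 1.7 -1.7 -5. ] 0.12161410272751355
```

On the floor (−5 N net, z = 0). I release, back out and check.

Request:
apply_moves(rows=[{"x": 0,"y": 0,"z": 0.5,"ax": 0,"ay": 0,"az": 0,"gripper": 1},{"x": 0,"y": 0,"z": 0,"ax": 0,"ay": 0,"az": 0,"gripper": 0.7},{"x": 0,"y": 0,"z": 0,"ax": 0,"ay": 0,"az": 0,"gripper": 0.7},{"x": 0,"y": 0,"z": 0,"ax": 0,"ay": 0,"az": 0,"gripper": 0.7},{"x": 0,"y": 0,"z": 0,"ax": 0,"ay": 0,"az": 0,"gripper": 0.7}])

```text
clock: 18.02
position: [0.6215, -0.0698, 0.0882]
ee_rot: [0.623, 0.754, 0.161, 0.133]
ft_force: [0.0, 0.1, -0.5]
grip_width: 0.302
grasp_force: 0.0
```

Request:
apply_moves(rows=[{"x": 0,"y": 0,"z": -20,"ax": 0,"ay": 0,"az": 0,"gripper": 0.7},{"x": 0,"y": 0,"z": -35,"ax": 0,"ay": 0,"az": 0,"gripper": 0.7},{"x": 0,"y": 0,"z": -40,"ax": 0,"ay": 0,"az": 0,"gripper": 0.7},{"x": 0,"y": 0,"z": -40,"ax": 0,"ay": 0,"az": 0,"gripper": 0.7},{"x": -20,"y": -20,"z": 0,"ax": 0,"ay": 0,"az": 0,"gripper": 0.7}])

```text
clock: 18.43
position: [0.5617, -0.099, 0.1983]
ee_rot: [0.621, 0.754, 0.165, 0.135]
ft_force: [1.7, 0.1, 0.3]
grip_width: 0.3
grasp_force: 0.0
```

Request:
apply_moves(rows=[{"x": -20,"y": -20,"z": 0,"ax": 0,"ay": 0,"az": 0,"gripper": 0.7},{"x": 0,"y": 0,"z": 0,"ax": 0,"ay": 0,"az": 0,"gripper": 0.7},{"x": 0,"y": 0,"z": 0,"ax": 0,"ay": 0,"az": 0,"gripper": 0.7},{"x": 0,"y": 0,"z": 0,"ax": 0,"ay": 0,"az": 0,"gripper": 0.7}])

```text
clock: 18.77
position: [0.5446, -0.1231, 0.1837]
ee_rot: [0.622, 0.755, 0.161, 0.132]
ft_force: [-0.6, 0.3, -0.2]
grip_width: 0.299
grasp_force: 0.0
```

```bash
python3 - <<'E' 2>/dev/null
from chk import *
c,o=shot("w11"); print(o["clock"],o["position"],o["ft_force"])
p=np.load("tray.npy"); from tray import frame
r=frame(p); g=cv2.cvtColor(c["color"],cv2.COLOR_RGB2GRAY).astype(int)
w=lambda P:proj(c,np.array([p[0],p[1],.045])+r.apply(np.array(P)/1000))
# sample gray along tray x at several y on plane z=8, and along y, 1 mm steps
def prof(a,b,n): 
    return [int(v) for v in cv2.remap(g.astype(np.float32),*[m.astype(np.float32)[None] for m in w(np.linspace(a,b,n)).T],cv2.INTER_LINEAR)[0]]
print("y=-66 x-26..-8",prof([-26,-66,8],[-8,-66,8],19))
print("y=64 x-26..-8",prof([-26,64,8],[-8,64,8],19))
print("y=30 x 12..30",prof([12,30,8],[30,30,8],19))
print("y=-65 x 55..70",prof([55,-65,8],[70,-65,8],16)); print("y=65",prof([55,65,8],[70,65,8],16))
print("x=0 y 0..16",prof([0,0,8],[0,16,8],17),"y 44..60",prof([0,44,8],[0,60,8],17))
print("x=45 y 66..82",prof([45,66,8],[45,82,8],17),"y -82..-66",prof([45,-82,8],[45,-66,8],17))
E
```

```text
18.8167 [ 0.54472798 -0.12276868  0.18367209] [ 0.06974222 -0.45373617 -0.62172822]
y=-66 x-26..-8 [242, 241, 239, 239, 242, 245, 243, 211, 126, 123, 229, 248, 246, 246, 246, 247, 246, 245, 245]
y=64 x-26..-8 [246, 247, 247, 247, 247, 247, 251, 225, 130, 156, 238, 247, 245, 245, 245, 245, 245, 245, 245]
y=30 x 12..30 [246, 245, 244, 244, 246, 216, 152, 121, 99, 93, 141, 230, 243, 235, 234, 235, 234, 233, 234]
y=-65 x 55..70 [243, 243, 243, 244, 247, 247, 189, 74, 58, 86, 103, 106, 107, 107, 112, 132]
y=65 [246, 246, 245, 244, 247, 243, 157, 46, 51, 86, 99, 101, 102, 101, 104, 130]
x=0 y 0..16 [242, 242, 242, 242, 242, 243, 245, 241, 174, 100, 148, 229, 250, 245, 245, 245, 245] y 44..60 [248, 248, 248, 248, 249, 251, 194, 112, 193, 248, 248, 245, 246, 247, 246, 245, 245]
x=45 y 66..82 [246, 247, 247, 246, 246, 250, 253, 128, 65, 55, 87, 101, 102, 102, 104, 112, 149] y -82..-66 [142, 141, 142, 142, 142, 121, 93, 76, 96, 171, 254, 249, 246, 246, 246, 246, 245]
```

Checks in the tray frame: the gaps all round are uniform, the notched bracket's origin is at about x 34, y 0, and the tongued one is unmoved against the low wall. Handing in.

```bash
python3 -c "
from workcell import *
print(hand_in())"
```

```text
the job is handed in; nothing more can be done
None
```

Both brackets are flat in the tray, the tongued one home under the lip and the notched one round its tongue, and the job is handed in at about 19 s with no verdict returned; I viewed 11 pictures, one over the limit of 10.

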